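# Unload the router's catch tray and check the long marker rest on the drop gauge

## Task

Empty the router's catch tray: every finished wooden marker rest goes into the grey tote, lying down inside it and not sticking up over the rim. Somewhere along the way check the long one: first push the drop gauge's foot all the way down on its bare base and let it spring back, to see that it reads zero, then lay the long rest flat on the gauge's base with one end under the foot, lower the foot gently onto it and keep it there for a good second, let it rise again, and put that rest in the tote as well. Leave the mug, the marker pot and the ink bottle alone.

Things in the scene. Friction and masses are not known exactly. Their poses are not given: they have to be found in the camera images.
- tray: the router's catch tray, fixed: open shallow steel tray 250 (x) x 290 (y) mm outside, rim 13 mm high, 5 mm thick, inner floor 5 mm above the table; origin on the table under its centre; z up. The white router, 300 mm wide, 150 mm high, has its front 190 mm from the origin along +x, a chute between. Tray and tote may swap sides
- tote: open grey plastic tote, fixed, 250 (x) x 290 (y) mm outside, walls 65 mm high and 5 mm thick, inner floor 5 mm above the table; origin at the centre of its underside, on the table; z up
- gauge: drop gauge, fixed: dark steel base plate 20 mm thick, 90 mm wide (y), from 130 mm before (-x) to 90 mm behind (+x) the foot's axis; grey column 120 mm high, its face 60 mm behind the foot; arm 32 mm wide from the column to 14 mm before the foot's axis, 82 to 106 mm above the table. Throat open to -x and the sides. Origin on the table below the foot; z up
- gauge_anvil (a point): point on top of the gauge's base plate (20 mm above the table) straight below the foot; axes as the gauge's
- gauge_knob (a point): centre of the top face of the black knob on the gauge's spindle (34 mm diameter, 18 mm high), to be pushed straight down; 175 mm above the table with the foot raised; it moves with the foot
- gauge_foot: the foot itself, a steel disc 22 mm in diameter at the lower end of the spindle; origin at the centre of its underside; moves with joint gauge_travel
- gauge_travel (a joint): travel of the gauge's foot in m: 0 raised (foot 44 mm above the base plate), 0.044 down at the bare base plate (zero reading), 0.020 on a rest lying flat (24 mm thick). A spring of about 2 N when raised and 4.5 N at the bottom lifts it when let go
- long_rest: the one long marker rest, a pale wooden block 150 x 42 x 24 mm with grooves across the middle of its top and a flat land 40 mm long at each end; origin at the centre of its underside, x along its length, z up. Loose, about 0.11 kg, always present
- short_rest1: short marker rest, a plain pale wooden block 80 x 42 x 24 mm with grooves across its top; origin at the centre of its underside, x along its length, z up. Loose, 0.06 kg. May be absent
- short_rest2: short marker rest, a plain pale wooden block 80 x 42 x 24 mm with grooves across its top; origin at the centre of its underside, x along its length, z up. Loose, 0.06 kg. May be absent
- short_rest3: short marker rest, a plain pale wooden block 80 x 42 x 24 mm with grooves across its top; origin at the centre of its underside, x along its length, z up. Loose, 0.06 kg. May be absent
- short_rest4: short marker rest, a plain pale wooden block 80 x 42 x 24 mm with grooves across its top; origin at the centre of its underside, x along its length, z up. Loose, 0.06 kg. May be absent
- mug: white mug, 80 mm across and 90 mm high, standing beyond the tote; bystander; origin at the centre of its underside
- marker_pot: black pot with markers, 72 mm across, about 150 mm high, standing behind the gauge; bystander; origin at the centre of its underside
- ink_bottle: small amber ink jar, 56 mm across, 85 mm high, standing far to the left; bystander; origin at the centre of its underside
Mind the look-alikes: they are no part of the job. What is shaped like the short_rest1 but black or purple is not meant.

How it is judged (in metres and radians):
On the way, in this order (a step that is already met when the one before it is completed fails the run):
1. the gauge's foot has been pushed all the way down on the bare base plate (travel over 42 mm) (value of joint gauge_travel above 0.042 m), for 0.1 s.
2. the foot has sprung back up (travel under 4 mm) (value of joint gauge_travel below 0.004 m), for 0.1 s.
3. the foot rests on the long rest, which lies flat on the base plate (pressed with over 0.8 N, travel 18 to 22 mm, rest within 0.06 rad of level), for 0.6 s (contact force between gauge_foot and long_rest above 0.8 N and value of joint gauge_travel between 0.018 and 0.022 m and (angle between long_rest's own z axis and vertical below 0.06 rad or angle between long_rest's own z axis and vertical above 3.08 rad)), for 0.6 s.
At the end, for the whole second after the job is handed in: every rest that was present lies at rest inside the tote: its origin between the walls and less than 62 mm above the tote's underside, its length within 0.35 rad of level; the gauge's foot is fully raised (travel under 4 mm) (x of long_rest in the frame of tote between -0.118 and 0.118 m and y of long_rest in the frame of tote between -0.138 and 0.138 m and z of long_rest in the frame of tote between -0.005 and 0.062 m and angle between long_rest's own x axis and vertical between 1.22 and 1.92 rad and linear speed of each of long_rest, short_rest1, short_rest2, short_rest3, short_rest4 below 0.02 m/s and x of short_rest1 in the frame of tote between -0.118 and 0.118 m and y of short_rest1 in the frame of tote between -0.138 and 0.138 m and z of short_rest1 in the frame of tote between -0.005 and 0.062 m and angle between short_rest1's own x axis and vertical between 1.22 and 1.92 rad and x of short_rest2 in the frame of tote between -0.118 and 0.118 m and y of short_rest2 in the frame of tote between -0.138 and 0.138 m and z of short_rest2 in the frame of tote between -0.005 and 0.062 m and angle between short_rest2's own x axis and vertical between 1.22 and 1.92 rad and x of short_rest3 in the frame of tote between -0.118 and 0.118 m and y of short_rest3 in the frame of tote between -0.138 and 0.138 m and z of short_rest3 in the frame of tote between -0.005 and 0.062 m and angle between short_rest3's own x axis and vertical between 1.22 and 1.92 rad and x of short_rest4 in the frame of tote between -0.118 and 0.118 m and y of short_rest4 in the frame of tote between -0.138 and 0.138 m and z of short_rest4 in the frame of tote between -0.005 and 0.062 m and angle between short_rest4's own x axis and vertical between 1.22 and 1.92 rad and value of joint gauge_travel below 0.004 m); the robot touches nothing.
It fails at once if the mug, marker pot or ink bottle moved more than 30 mm (distance of any of mug, marker_pot, ink_bottle from where it was at the start of the episode above 0.03 m).
It fails at once if the gauge's foot pressed on the long rest with more than 45 N (contact force between gauge_foot and long_rest above 45 N).
Of short_rest1, short_rest2, short_rest3, short_rest4 only 2 to 4 are there at a start; the rules pass over those that are not, and their reading is None.
At some moment in a run one of long_rest may be knocked a few centimetres aside while the robot is not near it.
Once in a run the grip may slacken for a moment while it holds something.
It also fails if it takes over 210 s, if anything falls off the work surface, if the arm or the gripper's body presses on something with over 40 N, if the wrist force passes 120 N, or if a joint passes its speed limit or range.

## Robot

A 6-joint arm with a two-finger parallel gripper is mounted at the origin on the work surface. World frame = base frame: x ahead of the robot, y to its left, z up, the work surface at z = 0. Lengths are in mm, angles in rad, forces in N, time in s.
With the tool pointing down it reaches from about 300 to 875 mm from the base axis. Payload 6.4 kg.
Tool frame: the origin (TCP) lies at the very end of the fingers, on their centre line; the grasp point (between the pads) lies 19 mm behind it (robot.hold_point_z is the distance from the TCP to the grasp point, in mm); z points along the fingers, y is the line along which they close (so a half turn about z gives the same grasp; the last joint's range is limited). The gripper opens to 88 mm and grips with 3 to 60 N. Pads are 18 mm wide; open, the fingers measure 123 mm over their backs; the gripper's body (75 mm by 187 mm) begins 45 mm behind the grasp point.
Start: joints at [1.024, 0.181, 1.607, -0, 1.354, -0.206], TCP at [192.178, 541.949, 208.914] pointing down, gripper open.
Joint ranges: [-2.99, 2.99], [-0.89, 2.07], [0.3, 2.58], [-1.14, 4.28], [0, 2.63], [-3.12, 3.12]. Speed limits (rad/s): [2.57, 2.57, 3.01, 3.14, 3.14, 3.14].

## Interface

Orientations are given as a unit quaternion [w, x, y, z].
In Python, from bench import sensors, eyes, order, robot gives the robot as it stands. The module is installed in compiled form; this text tells all that it offers.
- The arm moves only by the tool drive_tool, never from a script. Its argument "moves" is a list of rows, each an object with "dr": the turn, a rotation vector about the world's x, y, z in degrees, a list of three; "travel": the shift along the world's x, y, z in m, a list of three; "grip": the finger opening in m, from 0 to 0.0881. In form: [{"dr": [ax, ay, az], "travel": [dx, dy, dz], "grip": grip}, ...]. A call has 1 to 8 rows; each row shifts and turns the commanded pose from where the row before left it; what a row does not reach is not made up. A row lasts 1/12 s, in which the tool goes at most 41.7 mm and 7.16 degrees, less where a joint would pass 70% of its speed; a pose out of reach is approached as far as the arm can. A call with a gripper value outside its range is refused whole. The fingers move at their own pace and stop on an object; the grip force is fixed at half the most. Time passes only in rows, so rows that do not move let the fingers close. It gives the time, the measured TCP pose, the force, the opening and the grip force at its end, in the units of the state.
- sensors.observe(): the state, without advancing time (a new reading comes with each control period).
- eyes.grab_frame(name): name is "side" or "top" or "wrist"; returns a dict with "pixels" (420x560x3 uint8, red, green, blue), "range_z" (420x560 float32, mm along the optical axis (not along the pixel's ray), 0 where there is no reading), "intrinsics" (3x3 intrinsics, pixels), "R" (3x3) and "t" (3): a world point X has camera coordinates R X + t; the wrist camera has in their place "T_tool_cam" (4x4, takes a point from camera to tool coordinates, whose origin is the TCP and whose axes are the flange's). Camera axes: x right, y down, z forward; pixel columns grow to the right and rows downward; lengths in mm; the calibration is good to about 2 mm. The wrist camera is an equidistant fisheye: a pixel r from the principal point sees the ray r / f radians off the axis. A picture is of the moment at which its call begins: read the wrist's pose just before it.
- order.close_job(): hands the job in; it is judged then, once.
The state is a dict: "time_s": time; "qpos": joint angles; "joint_velocities": joint speeds; "effort": joint torques, N m; "eef_pos": TCP position; "tool_rot": TCP orientation; "ft_force": force on the tool from outside, world axes, zero at the start; "ft_torque": the same for the moment, N m; "opening": finger opening in mm; "grasp_force": force on a finger pad.
Only numpy, scipy, OpenCV 4.12 (cv2) and the standard library are available. Lean on these libraries where they do the work, as an engineer would, in place of code of your own. Each camera call takes 0.05 s, during which the arm holds its last target. There are 200 camera calls.

## Working session

There is one attempt and no reset: what is moved stays moved. The work goes in short steps, Python scripts to look and compute and a tool call to move; the robot and the scene stay as the last step left them, time stands still between calls to the robot, and variables do not carry over. Pictures are saved under pics/ and viewed, at most 14 in all, crops included, and the job is handed in when it is done.

Besides the shell and the picture viewer there is one more tool, called as name(argument=value, ...), one argument or row to a line, values as JSON. drive_tool: Moves the arm, as the interface text tells. Its arguments: {"type":"object","properties":{"moves":{"type":"array","items":{"type":"object","properties":{"dr":{"type":"array","items":{"type":"number"}},"travel":{"type":"array","items":{"type":"number"}},"grip":{"type":"number"}}}}},"required":["moves"]}

```bash
mkdir -p pics; cat > h.py <<'E'
import numpy as np, cv2
from bench import sensors, eyes, order, robot
def save(n,im): cv2.imwrite('pics/'+n,cv2.cvtColor(im,cv2.COLOR_RGB2BGR))
def cloud(f):
    K=f["intrinsics"];z=f["range_z"].astype(float);v,u=np.indices(z.shape)
    P=np.stack([(u-K[0,2])/K[0,0]*z,(v-K[1,2])/K[1,1]*z,z],-1)
    return (P-f["t"])@f["R"]   # R^T (P-t)
E
python3 - <<'E'
from h import *
f={n:eyes.grab_frame(n) for n in("top","side")}
for n in f:
    save(n+'0.png',f[n]["pixels"]); np.savez(n+'0.npz',**f[n])
    print(n,f[n]["intrinsics"].tolist(),f[n]["R"].round(3).tolist(),f[n]["t"])
s=sensors.observe();print(s)
E
```

```text
top [[497.5347795209119, 0.0, 278.48564877645043], [0.0, 497.5347795209119, 202.15127416830916], [0.0, 0.0, 1.0]] [[0.017, -1.0, -0.015], [-0.998, -0.016, -0.067], [0.067, 0.016, -0.998]] [  76.28760141  535.39893252 1440.22986533]
side [[410.5708579045146, 0.0, 282.58277536614764], [0.0, 410.5708579045146, 204.8411556499689], [0.0, 0.0, 1.0]] [[0.997, -0.077, 0.004], [-0.035, -0.492, -0.87], [0.069, 0.867, -0.493]] [-542.07249322  164.41941198 1173.05410343]
{'time_s': 0.1, 'qpos': array([ 1.02368491e+00,  1.81441854e-01,  1.60789063e+00, -7.55143385e-06,
        1.35378125e+00, -2.06325576e-01]), 'joint_velocities': array([-0.00046289, -0.00100391, -0.00144858, -0.00137599,  0.00118407,
        0.00109948]), 'effort': array([ 1.38072264e-03, -4.34821379e+01, -3.42695868e+01,  7.04663945e-02,
        3.40189249e-02, -2.64128977e-05]), 'eef_pos': array([191.90789326, 541.48513698, 208.12265718]), 'tool_rot': array([-2.76351477e-04,  1.69568740e-01,  9.85518069e-01, -7.08561757e-04]), 'ft_force': array([-0.05908185,  0.20164208,  0.39237425]), 'ft_torque': array([ 0.01076785, -0.01298892, -0.05277846]), 'grasp_force': 0.0, 'opening': 88.50296059595559}
```

View pics/top0.png

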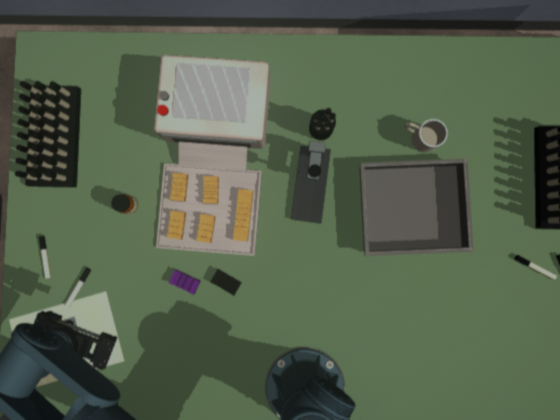

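View pics/side0.png

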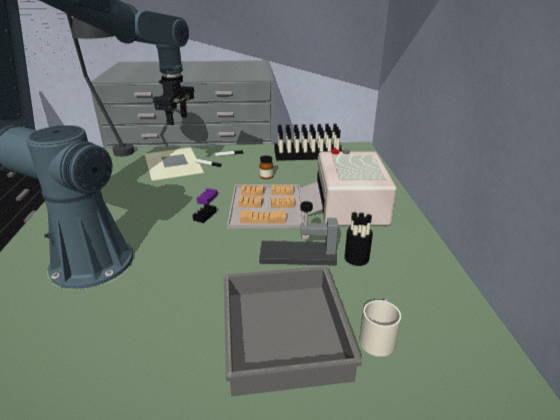

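The top view shows the tray at about (210,209). It holds four pale short rests at (178,186), (210,190), (175,224) and (205,228), and the long rest at (243,214). The gauge is at (312,185) with its knob at (314,171), the tote at (416,207), and the mug, pot and ink jar at (431,133), (322,123) and (123,204). The purple (184,281) and black (226,281) blocks outside the tray are look-alikes, because the rests meant are pale wood, so I leave those two alone.

```bash
cat >> h.py <<'E'
def rests(f,name=None,bg=None):
    """pale-wood blobs in top view -> centre, yaw, size from ray cast onto their measured top height"""
    im=f["pixels"];hsv=cv2.cvtColor(im,cv2.COLOR_RGB2HSV)
    m=cv2.inRange(hsv,(8,110,80),(28,255,255));m=cv2.morphologyEx(m,cv2.MORPH_CLOSE,np.ones((3,3)))
    C=cloud(f);out=[]
    for c in cv2.findContours(m,cv2.RETR_EXTERNAL,cv2.CHAIN_APPROX_NONE)[0]:
        if cv2.contourArea(c)<150: continue
        b=np.zeros(m.shape,np.uint8);cv2.drawContours(b,[c],-1,1,-1)
        P=C[(b>0)&(f["range_z"]>0)];zt=np.percentile(P[:,2],80)
        K,R,t=f["intrinsics"],f["R"],f["t"];o=-R.T@t
        d=np.c_[c[:,0,:],np.ones(len(c))]@np.linalg.inv(K).T@R
        X=o+d*((zt-o[2])/d[:,2])[:,None]
        (x,y),(w,h),a=cv2.minAreaRect(X[:,:2].astype(np.float32))
        if w<h: w,h,a=h,w,a-90
        out.append((x,y,zt,w,h,a));print('px',c[:,0].mean(0).round(),'xy %.0f %.0f top %.0f size %.0fx%.0f long axis yaw %.1f'%(out[-1]))
    return out
E
python3 - <<'E'
from h import *
f=dict(np.load('top0.npz')); rests(f)
C=cloud(f);
def rect(n,m):
    p=C[m][:,:2].astype(np.float32);r=cv2.minAreaRect(p);print(n,len(p),r, 'z',np.median(C[m][:,2]), 'pct',np.percentile(p,[1,50,99],axis=0).round().tolist())
u=np.indices((420,560))[1];v=np.indices((420,560))[0]
box=lambda a,b,c,d:(u>a)&(u<b)&(v>c)&(v<d)&(f["range_z"]>0)
z=C[...,2]
rect('tote',box(350,480,150,265)&(z>52)&(z<75))
rect('totefloor',box(350,480,150,265)&(z<15)&(z>-5)&(f["pixels"].max(-1)<75))
rect('knob',box(295,335,140,190)&(z>165))
rect('gaugebase',box(288,332,140,228)&(z>13)&(z<30))
rect('arm',box(295,335,130,190)&(z>98)&(z<111))
rect('column',box(295,335,130,190)&(z>112)&(z<130))
rect('tray',box(150,265,160,260)&(z>9)&(z<16))
rect('pot',box(300,340,100,142)&(z>70))
f2=dict(np.load('side0.npz'));C=cloud(f2);z=C[...,2]
box=lambda a,b,c,d:(u>a)&(u<b)&(v>c)&(v<d)&(f2["range_z"]>0)
rect('s knob',box(295,315,195,215)&(z>150));rect('s base top',box(255,345,235,268)&(z>15)&(z<25));rect('s tote rim',box(215,360,260,390)&(z>60)&(z<70))
h=f2["pixels"]
hsv=cv2.cvtColor(h,cv2.COLOR_RGB2HSV);m=cv2.inRange(hsv,(8,110,80),(28,255,255))>0
rect('s long',m&box(235,290,208,225)&(z>20))
for n in('top','side'):
    f=dict(np.load(n+'0.npz'))["pixels"]
    c=f[150:300,145:345] if n=='top' else f[170:280,190:390]
    save(n+'c.png',cv2.resize(c,None,fx=4,fy=4,interpolation=cv2.INTER_CUBIC))
E
```

```text
px [205. 228.] xy 455 297 top 30 size 77x43 long axis yaw -8.3
px [176. 225.] xy 463 382 top 30 size 77x44 long axis yaw -6.3
px [243. 215.] xy 495 189 top 31 size 147x42 long axis yaw -5.0
px [210. 189.] xy 569 286 top 30 size 77x41 long axis yaw 1.5
px [178. 187.] xy 574 378 top 30 size 79x44 long axis yaw -4.0
tote 1899 ((524.267333984375, -304.67376708984375), (264.660400390625, 307.0152282714844), 3.251136064529419) z 64.9975015374189 pct [[387.0, -459.0], [526.0, -318.0], [660.0, -148.0]]
totefloor 2797 ((541.57958984375, -295.31561279296875), (276.814453125, 300.6075744628906), 3.333369731903076) z 5.462805762458429 pct [[402.0, -448.0], [496.0, -397.0], [677.0, -152.0]]
knob 128 ((607.7124633789062, -9.196590423583984), (30.974428176879883, 31.573177337646484), 0.7344781160354614) z 174.87638701860595 pct [[592.0, -25.0], [608.0, -9.0], [623.0, 6.0]]
gaugebase 1834 ((588.710205078125, -7.729137420654297), (90.09162902832031, 219.89407348632812), 83.52238464355469) z 20.50892746377456 pct [[480.0, -58.0], [568.0, -0.0], [695.0, 43.0]]
arm 201 ((662.41162109375, -15.58124542236
[... 732 characters left out ...]
5586), (33.32561492919922, 32.7386589050293), 63.08839797973633) z 174.15160925153546 pct [[590.0, -28.0], [605.0, -20.0], [622.0, 4.0]]
s base top 1372 ((586.5599365234375, -8.622509002685547), (95.4248275756836, 220.166015625), 83.42859649658203) z 21.29469349460426 pct [[478.0, -63.0], [578.0, -17.0], [686.0, 41.0]]
s tote rim 2587 ((522.7509155273438, -304.6083984375), (264.9265441894531, 309.7933654785156), 3.5122430324554443) z 65.78073849034332 pct [[387.0, -463.0], [523.0, -387.0], [659.0, -151.0]]
s long 341 ((492.06951904296875, 184.75660705566406), (44.713321685791016, 147.29986572265625), 85.19664001464844) z 28.111087889962462 pct [[418.0, 161.0], [490.0, 179.0], [564.0, 207.0]]
```

View pics/topc.png

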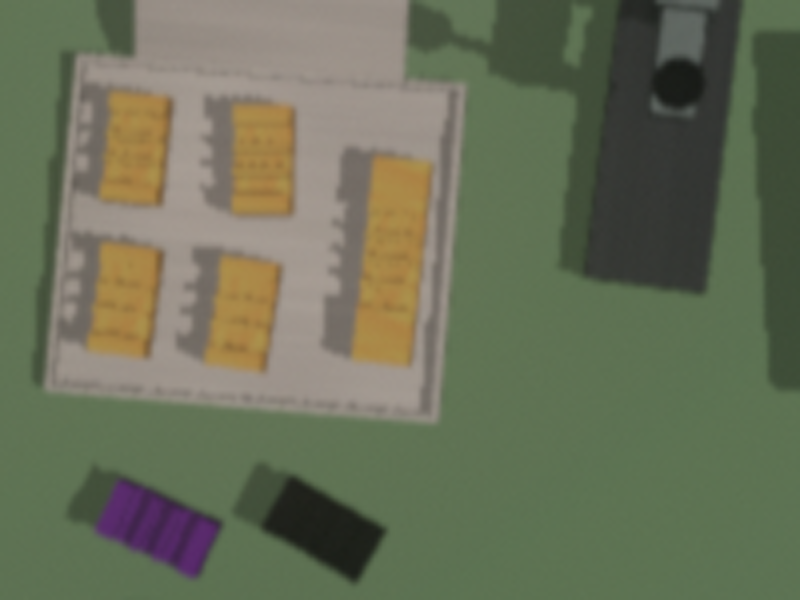

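The crop confirms one long and four short pale rests in the tray, with the purple and black blocks outside it at lower left. From the numbers, the gauge origin is at about (607.5,-10) with yaw -6.5°, and the tote centre is at (524,-304.5) with yaw about 3.3°. Next I move to just above the knob with the fingers closed.

drive_tool(
  moves=[
    {"dr":[0,0,6.5],"travel":[0.0208,-0.0276,0],"grip":0},
    {"dr":[0,0,6.5],"travel":[0.0208,-0.0276,0],"grip":0},
    {"dr":[0,0,0],"travel":[0.0208,-0.0276,0],"grip":0},
    {"dr":[0,0,0],"travel":[0.0208,-0.0276,0],"grip":0},
    {"dr":[0,0,0],"travel":[0.0208,-0.0276,0],"grip":0},
    {"dr":[0,0,0],"travel":[0.0208,-0.0276,0],"grip":0},
    {"dr":[0,0,0],"travel":[0.0208,-0.0276,0],"grip":0},
    {"dr":[0,0,0],"travel":[0.0208,-0.0276,0],"grip":0},
  ],
)

```text
time_s: 0.77
eef_pos: [359.0, 319.6, 208.7]
tool_rot: [-0.0, 0.057, 0.998, -0.0]
ft_force: [0.1, 0.9, -0.3]
opening: 37.0
grasp_force: 0.0
```

drive_tool(
  moves=[
    {"dr":[0,0,0],"travel":[0.0208,-0.0276,0],"grip":0},
    {"dr":[0,0,0],"travel":[0.0208,-0.0276,0],"grip":0},
    {"dr":[0,0,0],"travel":[0.0208,-0.0276,0],"grip":0},
    {"dr":[0,0,0],"travel":[0.0208,-0.0276,0],"grip":0},
    {"dr":[0,0,0],"travel":[0.0208,-0.0276,0],"grip":0},
    {"dr":[0,0,0],"travel":[0.0208,-0.0276,0],"grip":0},
    {"dr":[0,0,0],"travel":[0.0208,-0.0276,0],"grip":0},
    {"dr":[0,0,0],"travel":[0.0208,-0.0276,0],"grip":0},
  ],
)

```text
time_s: 1.43
eef_pos: [525.5, 98.8, 208.6]
tool_rot: [-0.0, 0.057, 0.998, 0.0]
ft_force: [0.3, 0.2, -0.9]
opening: 0.4
grasp_force: 0.0
```

drive_tool(
  moves=[
    {"dr":[0,0,0],"travel":[0.0208,-0.0276,0],"grip":0},
    {"dr":[0,0,0],"travel":[0.0208,-0.0276,0],"grip":0},
    {"dr":[0,0,0],"travel":[0.0208,-0.0276,0],"grip":0},
    {"dr":[0,0,0],"travel":[0.0208,-0.0276,0],"grip":0},
    {"dr":[0,0,0],"travel":[0,0,0],"grip":0},
    {"dr":[0,0,0],"travel":[0,0,0],"grip":0},
  ],
)

```text
time_s: 1.93
eef_pos: [608.2, -11.5, 207.9]
tool_rot: [-0.001, 0.058, 0.998, 0.0]
ft_force: [-0.1, -1.2, -0.5]
opening: 0.4
grasp_force: 0.0
```

drive_tool(
  moves=[
    {"travel":[0,0.001,-0.015],"dr":[0,0,0],"grip":0},
    {"travel":[0,0,-0.015],"dr":[0,0,0],"grip":0},
    {"travel":[0,0,-0.008],"dr":[0,0,0],"grip":0},
    {"travel":[0,0,-0.008],"dr":[0,0,0],"grip":0},
    {"travel":[0,0,-0.008],"dr":[0,0,0],"grip":0},
    {"travel":[0,0,-0.008],"dr":[0,0,0],"grip":0},
    {"travel":[0,0,-0.008],"dr":[0,0,0],"grip":0},
    {"travel":[0,0,0],"dr":[0,0,0],"grip":0},
  ],
)

```text
time_s: 2.6
eef_pos: [607.6, -8.6, 137.6]
tool_rot: [-0.001, 0.057, 0.998, 0.0]
ft_force: [-1.1, 1.5, 2.3]
opening: 0.4
grasp_force: 1.2
```

drive_tool(
  moves=[
    {"travel":[0,0,-0.003],"dr":[0,0,0],"grip":0},
    {"travel":[0,0,-0.002],"dr":[0,0,0],"grip":0},
    {"travel":[0,0,-0.001],"dr":[0,0,0],"grip":0},
    {"travel":[0,0,0],"dr":[0,0,0],"grip":0},
    {"travel":[0,0,0],"dr":[0,0,0],"grip":0},
  ],
)

```text
time_s: 3.02
eef_pos: [608.4, -8.9, 133.2]
tool_rot: [0.0, 0.057, 0.998, 0.0]
ft_force: [-1.3, 1.4, 2.7]
opening: 0.4
grasp_force: 1.3
```

drive_tool(
  moves=[
    {"travel":[0,0,-0.001],"dr":[0,0,0],"grip":0},
    {"travel":[0,0,-0.001],"dr":[0,0,0],"grip":0},
    {"travel":[0,0,0],"dr":[0,0,0],"grip":0},
    {"travel":[0,0,0],"dr":[0,0,0],"grip":0},
    {"travel":[0,0,0],"dr":[0,0,0],"grip":0},
  ],
)

```text
time_s: 3.43
eef_pos: [608.4, -9.1, 131.1]
tool_rot: [0.0, 0.057, 0.998, 0.0]
ft_force: [-0.1, 1.8, 2.7]
opening: 0.6
grasp_force: 1.4
```

drive_tool(
  moves=[
    {"travel":[0,0,-0.001],"dr":[0,0,0],"grip":0},
    {"travel":[0,0,0],"dr":[0,0,0],"grip":0},
    {"travel":[0,0,0],"dr":[0,0,0],"grip":0},
  ],
)

```text
time_s: 3.68
eef_pos: [608.4, -9.1, 130.0]
tool_rot: [0.0, 0.057, 0.998, -0.0]
ft_force: [-0.1, 1.0, 3.0]
opening: -0.1
grasp_force: 1.4
```

drive_tool(
  moves=[
    {"travel":[0,0,-0.001],"dr":[0,0,0],"grip":0},
    {"travel":[0,0,0],"dr":[0,0,0],"grip":0},
    {"travel":[0,0,0],"dr":[0,0,0],"grip":0},
    {"travel":[0,0,0],"dr":[0,0,0],"grip":0},
  ],
)

```text
time_s: 4.02
eef_pos: [608.3, -9.1, 129.0]
tool_rot: [0.0, 0.057, 0.998, -0.0]
ft_force: [1.6, 1.4, 2.2]
opening: 0.7
grasp_force: 1.4
```

```bash
python3 - <<'E'
from h import *
f=eyes.grab_frame("side"); save('s1.png',cv2.resize(f["pixels"][150:290,230:390],None,fx=5,fy=4.2,interpolation=cv2.INTER_CUBIC))
E
```

```text
(no output)
```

View pics/s1.png

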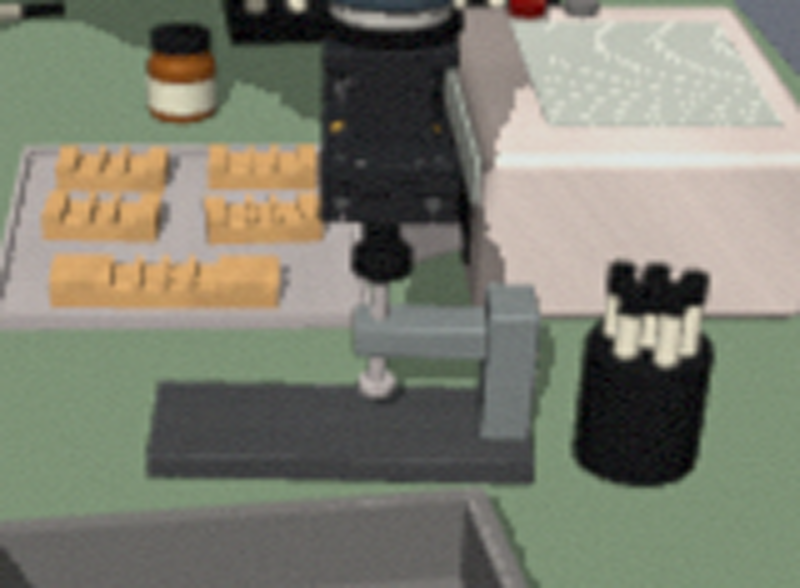

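The crop shows the fingers on the knob (380,245) and the foot close above the base (377,388). I keep lowering until the force rises.

drive_tool(
  moves=[
    {"travel":[0,0,-0.001],"dr":[0,0,0],"grip":0},
    {"travel":[0,0,0],"dr":[0,0,0],"grip":0},
    {"travel":[0,0,0],"dr":[0,0,0],"grip":0},
  ],
)

```text
time_s: 4.32
eef_pos: [608.3, -9.1, 127.9]
tool_rot: [0.0, 0.057, 0.998, -0.0]
ft_force: [1.8, 1.7, 2.6]
opening: 0.6
grasp_force: 1.5
```

drive_tool(
  moves=[
    {"travel":[0,0,-0.001],"dr":[0,0,0],"grip":0},
    {"travel":[0,0,0],"dr":[0,0,0],"grip":0},
    {"travel":[0,0,0],"dr":[0,0,0],"grip":0},
    {"travel":[0,0,0],"dr":[0,0,0],"grip":0},
  ],
)

```text
time_s: 4.65
eef_pos: [608.2, -9.1, 126.9]
tool_rot: [0.0, 0.057, 0.998, -0.0]
ft_force: [0.8, 1.1, 3.5]
opening: 0.7
grasp_force: 1.5
```

drive_tool(
  moves=[
    {"travel":[0,0,-0.001],"dr":[0,0,0],"grip":0},
    {"travel":[0,0,0],"dr":[0,0,0],"grip":0},
    {"travel":[0,0,0],"dr":[0,0,0],"grip":0},
  ],
)

```text
time_s: 4.9
eef_pos: [608.2, -9.1, 125.9]
tool_rot: [0.0, 0.057, 0.998, -0.0]
ft_force: [1.9, 0.6, 3.2]
opening: 0.5
grasp_force: 1.5
```

drive_tool(
  moves=[
    {"travel":[0,0,-0.001],"dr":[0,0,0],"grip":0},
    {"travel":[0,0,0],"dr":[0,0,0],"grip":0},
    {"travel":[0,0,0],"dr":[0,0,0],"grip":0},
  ],
)

```text
time_s: 5.15
eef_pos: [608.2, -9.1, 124.9]
tool_rot: [0.0, 0.057, 0.998, -0.0]
ft_force: [1.8, -0.0, 2.8]
opening: 0.7
grasp_force: 1.5
```

```bash
python3 - <<'E'
from h import *
f=eyes.grab_frame("side");C=cloud(f);z=C[...,2]
# crop scaling 5,4.2 : foot at (377,388)->(305,242)
print(f["pixels"][232:250,305].tolist());print(C[225:250,305].round(0).tolist())
print('knob',C[200:222,306].round(0).tolist())
E
```

```text
[[115, 122, 120], [110, 115, 114], [104, 106, 104], [141, 135, 134], [163, 153, 151], [160, 152, 150], [161, 154, 152], [160, 153, 149], [157, 149, 147], [158, 149, 149], [174, 166, 164], [175, 165, 163], [161, 154, 151], [112, 107, 106], [64, 66, 66], [70, 70, 71], [73, 72, 74], [72, 71, 72]]
[[605.0, -18.0, 110.0], [605.0, -19.0, 108.0], [604.0, -22.0, 106.0], [604.0, -26.0, 106.0], [604.0, -25.0, 102.0], [604.0, -28.0, 100.0], [604.0, -27.0, 96.0], [604.0, -27.0, 93.0], [604.0, -27.0, 89.0], [604.0, -27.0, 86.0], [606.0, -15.0, 75.0], [606.0, -13.0, 70.0], [606.0, -15.0, 68.0], [607.0, -12.0, 62.0], [607.0, -12.0, 59.0], [607.0, -14.0, 57.0], [607.0, -16.0, 55.0], [607.0, -17.0, 52.0], [606.0, -22.0, 52.0], [607.0, -18.0, 46.0], [611.0, 11.0, 22.0], [610.0, 4.0, 23.0], [609.0, -1.0, 24.0], [609.0, -4.0, 22.0], [608.0, -9.0, 22.0]]
knob [[594.0, -95.0, 233.0], [594.0, -93.0, 229.0], [594.0, -91.0, 225.0], [595.0, -90.0, 221.0], [604.0, -23.0, 181.0], [604.0, -25.0, 179.0], [604.0, -25.0, 175.0], [605.0, -22.0, 170.0], [605.0, -23.0, 168.0], [605.0, -25.0, 166.0], [606.0, -19.0, 159.0], [606.0, -18.0, 156.0], [606.0, -19.0, 153.0], [605.0, -25.0, 153.0], [604.0, -31.0, 154.0], [605.0, -29.0, 150.0], [605.0, -26.0, 144.0], [606.0, -22.0, 139.0], [607.0, -14.0, 131.0], [607.0, -14.0, 127.0], [608.0, -12.0, 123.0], [607.0, -15.0, 121.0]]
```

```bash
python3 - <<'E'
from h import *
f=eyes.grab_frame("side");w=eyes.grab_frame("wrist")
a=np.clip(f["pixels"][175:255,275:345].astype(float)*2.5,0,255).astype(np.uint8)
b=np.clip(w["pixels"].astype(float)*1.5,0,255).astype(np.uint8)
save('s2.png',np.hstack([cv2.resize(a,(350,400),interpolation=cv2.INTER_CUBIC),cv2.resize(b,(450,400))]))
print(w["intrinsics"],w["T_tool_cam"].round(2),sensors.observe())
E
```

```text
[[325.1922621    0.         279.61856668]
 [  0.         325.1922621  211.78105406]
 [  0.           0.           1.        ]] [[-0.0000e+00 -9.6000e-01 -2.7000e-01  6.9700e+01]
 [ 1.0000e+00 -0.0000e+00 -0.0000e+00  7.0000e-02]
 [ 0.0000e+00 -2.7000e-01  9.6000e-01 -1.7582e+02]
 [ 0.0000e+00  0.0000e+00  0.0000e+00  1.0000e+00]] {'time_s': 5.3, 'qpos': array([-2.09834132e-01,  3.37277044e-01,  1.59223384e+00, -1.39349269e-04,
        1.21197372e+00, -1.66664723e+00]), 'joint_velocities': array([-0.00046271, -0.0012754 ,  0.00026672,  0.0012602 ,  0.0010453 ,
       -0.00037518]), 'effort': array([-1.65812108e-01, -4.66918552e+01, -2.97378212e+01, -1.79569689e-01,
        4.85492069e-01, -9.15878009e-04]), 'eef_pos': array([608.21851784,  -9.13541017, 124.95367691]), 'tool_rot': array([ 4.34612596e-05,  5.69363445e-02,  9.98377807e-01, -7.27028875e-05]), 'ft_force': array([ 1.61424589, -0.3479158 ,  3.56377928]), 'ft_torque': array([ 0.030048  , -0.24159092, -0.00443559]), 'grasp_force': 1.5315184788778424, 'opening': 0.1897129912392543}
```

View pics/s2.png

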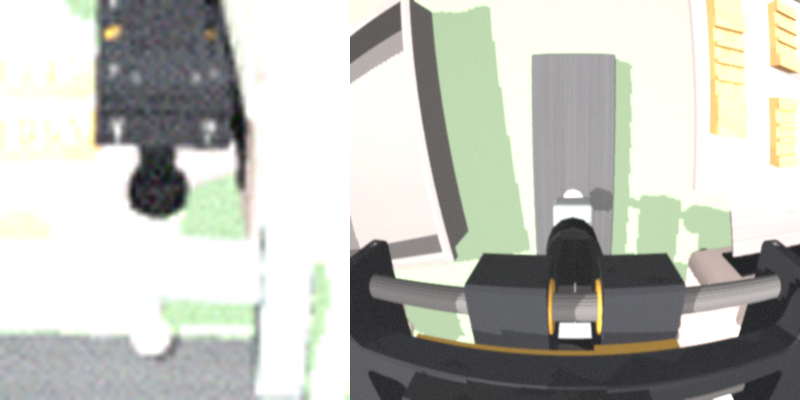

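The right half of the picture shows the fingers above the knob at (575,240). In the left half the foot is still clear of the base, at (155,335). The side view puts the knob top near z=154 while the reported TCP z is 125, so the two disagree by about 30 mm. I'll check this with wrist-camera depth.

```bash
cat >> h.py <<'E'
from scipy.spatial.transform import Rotation as Ro
def wcloud(w,s):
    K=w["intrinsics"];z=w["range_z"].astype(float);v,u=np.indices(z.shape)
    x=(u-K[0,2])/K[0,0];y=(v-K[1,2])/K[1,1];r=np.hypot(x,y);k=np.where(r>1e-6,np.tan(np.minimum(r,1.5))/np.maximum(r,1e-6),1)
    P=np.stack([x*k*z,y*k*z,z],-1);T=w["T_tool_cam"];Pt=P@T[:3,:3].T+T[:3,3]
    q=s["tool_rot"];return Pt,Ro.from_quat([q[1],q[2],q[3],q[0]]).apply(Pt.reshape(-1,3)).reshape(P.shape)+s["eef_pos"]
E
python3 - <<'E'
from h import *
s=sensors.observe();w=eyes.grab_frame("wrist");Pt,W=wcloud(w,s)
# base plate at shown (575,120)->px u=(575-350)*560/450,v=120*420/400
for n,(a,b) in dict(base=(575,120),green=(480,60),tote=(395,180),arm=(573,210),foot=(573,195),tray=(730,60),tip1=(575,240),tip2=(575,260),tip3=(575,285)).items():
    u,v=int((a-350)*560/450),int(b*1.05);print(n,u,v,'tool',Pt[v,u].round(),'world',W[v,u].round(),w["pixels"][v,u])
f=dict(np.load('side0.npz'));C=cloud(f);print(C[100:130:3,172].round().tolist(), C[100:130:3,180].round().tolist())
E
```

```text
base 280 126 tool [ 66.   0. 105.] world [543.  -1.  20.] [112 113 114]
green 161 63 tool [ 131. -113.  126.] world [ 465. -107.   -1.] [129 145 119]
tote 56 189 tool [  11. -248.  121.] world [ 569. -254.    4.] [175 166 162]
arm 277 220 tool [ 8. -2. 20.] world [600. -10. 105.] [183 186 184]
foot 277 204 tool [ 5. -2. 74.] world [603. -11.  51.] [241 234 232]
tray 472 63 tool [135. 178.  95.] world [494. 183.  30.] [245 225 149]
tip1 280 252 tool [  8.   0. -31.] world [600.  -8. 156.] [37 38 36]
tip2 280 273 tool [  6.   0. -49.] world [603.  -8. 174.] [33 31 32]
tip3 280 299 tool [ -7.   0. -49.] world [616. -10. 174.] [94 94 93]
[[196.0, 455.0, 339.0], [195.0, 453.0, 329.0], [193.0, 453.0, 319.0], [191.0, 458.0, 307.0], [181.0, 503.0, 283.0], [180.0, 499.0, 273.0], [182.0, 485.0, 266.0], [180.0, 489.0, 254.0], [179.0, 486.0, 244.0], [7.0, 1351.0, -58.0]] [[211.0, 527.0, 319.0], [198.0, 594.0, 290.0], [197.0, 593.0, 278.0], [196.0, 589.0, 268.0], [195.0, 588.0, 257.0], [63.0, 1344.0, 14.0], [62.0, 1334.0, -0.0], [58.0, 1347.0, -22.0], [53.0, 1361.0, -44.0], [54.0, 1347.0, -58.0]]
```

```bash
python3 - <<'E'
from h import *
print([a for a in dir(robot) if a[0]!='_'],robot.hold_point_z)
s=sensors.observe();w=eyes.grab_frame("wrist");Pt,W=wcloud(w,s)
m=(w["range_z"]>0)&(Pt[...,2]<-5)&(abs(Pt[...,1])<60)&(abs(Pt[...,0])<45)&(w["pixels"].max(-1)<110)
for x0 in range(-45,45,10):
    k=m&(Pt[...,0]>=x0)&(Pt[...,0]<x0+10)
    if k.any():
        q=Pt[k];print(x0,k.sum(),'zmax %.0f'%q[:,2].max(),'y at z>-60',np.percentile(q[q[:,2]>-60][:,1],[0,100]).round() if (q[:,2]>-60).any() else '', 'zs',np.percentile(q[:,2],[5,50,95]).round())
f=dict(np.load('side0.npz'));C=cloud(f);b=C[60:135,150:200];b=b[(f["range_z"][60:135,150:200]>0)&(b[...,1]<700)]
print('start gripper low z',np.sort(b[:,2])[:8], b[np.argsort(b[:,2])[:4]].round())
E
```

```text
['MotionError', 'hold_point_z'] 18.700000000000003
-35 1 zmax -111 y at z>-60  zs [-111. -111. -111.]
-25 123 zmax -110 y at z>-60  zs [-112. -111. -111.]
-15 141 zmax -47 y at z>-60 [-0.  0.] zs [-93. -84. -49.]
-5 347 zmax -14 y at z>-60 [-19.  15.] zs [-102.  -87.  -22.]
5 4502 zmax -13 y at z>-60 [-17.  15.] zs [-118.  -51.  -21.]
15 33345 zmax -18 y at z>-60 [-3. -1.] zs [-137. -131. -111.]
25 14393 zmax -97 y at z>-60  zs [-118. -115. -101.]
start gripper low z [240.74310725 240.75708725 241.38976189 241.67114658 241.96207385
 242.62507419 243.05469035 243.20189735] [[216. 588. 241.]
 [166. 495. 241.]
 [197. 587. 241.]
 [181. 491. 242.]]
```

The whole gripper ends about 31.5 mm short of the reported TCP. The start frame gives 240.7 against 208.5 reported, and now it is 156 against 125. From here real tip z = reported z + 31.5, so the knob bottoms at a reported z of about 99.5.

drive_tool(
  moves=[
    {"travel":[0,0,-0.006],"dr":[0,0,0],"grip":0},
    {"travel":[0,0,-0.006],"dr":[0,0,0],"grip":0},
    {"travel":[0,0,-0.006],"dr":[0,0,0],"grip":0},
    {"travel":[0,0,-0.004],"dr":[0,0,0],"grip":0},
    {"travel":[0,0,0],"dr":[0,0,0],"grip":0},
    {"travel":[0,0,-0.001],"dr":[0,0,0],"grip":0},
    {"travel":[0,0,0],"dr":[0,0,0],"grip":0},
  ],
)

```text
time_s: 5.98
eef_pos: [608.3, -9.2, 101.7]
tool_rot: [0.0, 0.057, 0.998, -0.0]
ft_force: [1.8, -0.8, 4.0]
opening: 0.2
grasp_force: 2.1
```

drive_tool(
  moves=[
    {"travel":[0,0,-0.001],"dr":[0,0,0],"grip":0},
    {"travel":[0,0,0],"dr":[0,0,0],"grip":0},
    {"travel":[0,0,0],"dr":[0,0,0],"grip":0},
  ],
)

```text
time_s: 6.23
eef_pos: [608.4, -9.2, 101.6]
tool_rot: [0.0, 0.057, 0.998, -0.0]
ft_force: [-0.2, 0.2, 8.6]
opening: 0.4
grasp_force: 4.7
```

drive_tool(
  moves=[
    {"travel":[0,0,-0.001],"dr":[0,0,0],"grip":0},
    {"travel":[0,0,0],"dr":[0,0,0],"grip":0},
    {"travel":[0,0,0],"dr":[0,0,0],"grip":0},
  ],
)

```text
time_s: 6.48
eef_pos: [608.4, -9.2, 101.5]
tool_rot: [0.0, 0.057, 0.998, -0.0]
ft_force: [-4.3, 0.1, 15.5]
opening: 0.3
grasp_force: 7.6
```

The force rose at reported z 101.6, so the foot is bottomed and tip z = reported + 29.4. Now I rise and move over the long rest.

drive_tool(
  moves=[
    {"travel":[0,0,0.02],"dr":[0,0,0],"grip":0},
    {"travel":[0,0,0.03],"dr":[0,0,0],"grip":0},
    {"travel":[0,0,0.03],"dr":[0,0,0],"grip":0},
    {"travel":[-0.0205,0.0287,0.02],"dr":[0,0,1.6],"grip":0.066},
    {"travel":[-0.0205,0.0287,0],"dr":[0,0,0],"grip":0.066},
    {"travel":[-0.0205,0.0287,0],"dr":[0,0,0],"grip":0.066},
    {"travel":[-0.0205,0.0287,0],"dr":[0,0,0],"grip":0.066},
    {"travel":[-0.0205,0.0287,0],"dr":[0,0,0],"grip":0.066},
  ],
)

```text
time_s: 7.15
eef_pos: [503.3, 135.4, 198.5]
tool_rot: [-0.002, 0.043, 0.999, -0.0]
ft_force: [1.3, 0.8, 0.1]
opening: 31.8
grasp_force: 0.0
```

drive_tool(
  moves=[
    {"travel":[-0.0205,0.0287,0],"dr":[0,0,0],"grip":0.066},
    {"travel":[-0.0205,0.0287,0],"dr":[0,0,0],"grip":0.066},
    {"travel":[0,0,0],"dr":[0,0,0],"grip":0.066},
    {"travel":[0,0,0],"dr":[0,0,0],"grip":0.066},
    {"travel":[0,0,0],"dr":[0,0,0],"grip":0.066},
    {"travel":[0,0,0],"dr":[0,0,0],"grip":0.066},
  ],
)

```text
time_s: 7.65
eef_pos: [465.0, 190.9, 199.4]
tool_rot: [-0.0, 0.044, 0.999, -0.0]
ft_force: [0.0, -0.2, -0.2]
opening: 65.9
grasp_force: 0.0
```

```bash
cat >> h.py <<'E'
def wrests(name=None):
    s=sensors.observe();w=eyes.grab_frame("wrist");Pt,W=wcloud(w,s)
    if name: save(name,w["pixels"])
    m=cv2.inRange(cv2.cvtColor(w["pixels"],cv2.COLOR_RGB2HSV),(8,70,80),(30,255,255));m=cv2.morphologyEx(m,cv2.MORPH_CLOSE,np.ones((5,5)))
    n,l,st,_=cv2.connectedComponentsWithStats(m)
    for i in range(1,n):
        if st[i,4]<600: continue
        k=(l==i)&(w["range_z"]>0);P=W[k];zt=np.percentile(P[:,2],85)
        P=P[abs(P[:,2]-zt)<3]
        (x,y),(a,b),g=cv2.minAreaRect(P[:,:2].astype(np.float32))
        if a<b:a,b,g=b,a,g-90
        print('wrist px',st[i,:2]+st[i,2:4]//2,'xy %.0f %.0f top %.0f size %.0fx%.0f yaw %.1f'%(x,y,zt,a,b,g))
    print('eef',s["eef_pos"].round(1),'open',s["opening"].round(1),'grasp',s["grasp_force"],'f',s["ft_force"].round(1),'t',s["time_s"])
E
python3 - <<'E'
from h import *
wrests('w1.png')
f=eyes.grab_frame("side");C=cloud(f);k=C[195:216,296:316];print('knob top z',np.percentile(k[...,2],90))
E
```

```text
wrist px [373 169] xy 455 297 top 29 size 80x43 yaw -7.4
wrist px [439 172] xy 463 383 top 29 size 81x43 yaw -5.9
wrist px [280 209] xy 495 188 top 29 size 150x42 yaw -5.0
wrist px [535 214] xy 515 518 top 63 size 49x24 yaw -30.0
wrist px [432 283] xy 446 233 top 311 size 13x3 yaw -7.6
wrist px [364 242] xy 544 285 top 29 size 43x32 yaw 89.4Traceback (most recent call last):
  File "<stdin>", line 2, in <module>
  File "h.py", line 42, in wrests
    print('eef',s["eef_pos"].round(1),'open',s["opening"].round(1),'grasp',s["grasp_force"],'f',s["ft_force"].round(1),'t',s["time_s"])
                                             ^^^^^^^^^^^^^^^^^^
AttributeError: 'float' object has no attribute 'round'
```

View pics/w1.png

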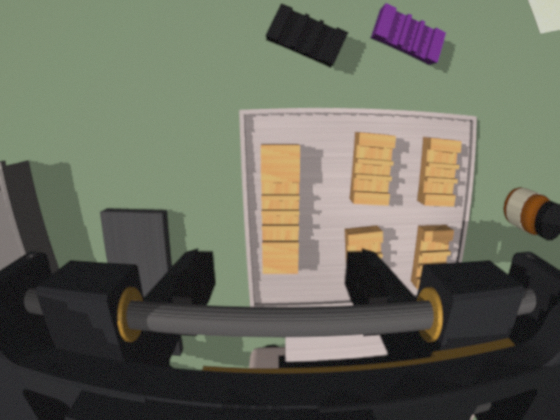

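The wrist view shows the long rest at (280,209) between the open fingers, with the black and purple look-alikes at (307,35) and (410,33) outside the tray. It measures (495,188), yaw -5° and 150x42 with its top at 29, which fits the description. I descend to tip z 17, above the 13 mm rim.

drive_tool(
  moves=[
    {"travel":[0,0,-0.038],"dr":[0,0,0],"grip":0.064},
    {"travel":[0,0,-0.038],"dr":[0,0,0],"grip":0.064},
    {"travel":[0,0,-0.038],"dr":[0,0,0],"grip":0.064},
    {"travel":[0,0,-0.038],"dr":[0,0,0],"grip":0.064},
    {"travel":[0,0,-0.038],"dr":[0,0,0],"grip":0.064},
    {"travel":[0,-0.0003,-0.015],"dr":[0,0,0],"grip":0.064},
    {"travel":[0,0,-0.0065],"dr":[0,0,0],"grip":0.064},
    {"travel":[0,0,0],"dr":[0,0,0],"grip":0.064},
  ],
)

```text
time_s: 8.37
eef_pos: [463.8, 190.4, -13.3]
tool_rot: [-0.002, 0.044, 0.999, -0.0]
ft_force: [-0.4, -0.3, -0.0]
opening: 63.7
grasp_force: 0.0
```

drive_tool(
  moves=[
    {"travel":[0,0,0],"dr":[0,0,0],"grip":0.034},
    {"travel":[0,0,0],"dr":[0,0,0],"grip":0.034},
    {"travel":[0,0,0],"dr":[0,0,0],"grip":0.034},
    {"travel":[0,0,0],"dr":[0,0,0],"grip":0.034},
    {"travel":[0,0,0],"dr":[0,0,0],"grip":0.034},
    {"travel":[0,0,0],"dr":[0,0,0],"grip":0.034},
  ],
)

```text
time_s: 8.87
eef_pos: [466.2, 191.7, -10.0]
tool_rot: [0.002, 0.043, 0.999, 0.0]
ft_force: [-0.0, -0.3, 7.5]
opening: 41.5
grasp_force: 30.0
```

drive_tool(
  moves=[
    {"travel":[0,0,0.02],"dr":[0,0,0],"grip":0.034},
    {"travel":[0,0,0.03],"dr":[0,0,0],"grip":0.034},
    {"travel":[0,0,0.03],"dr":[0,0,0],"grip":0.034},
    {"travel":[-0.0032,-0.0365,0],"dr":[0,0,-1.5],"grip":0.034},
    {"travel":[-0.0032,-0.0365,0],"dr":[0,0,0],"grip":0.034},
    {"travel":[-0.0032,-0.0365,0],"dr":[0,0,0],"grip":0.034},
    {"travel":[-0.0032,-0.0365,0],"dr":[0,0,0],"grip":0.034},
    {"travel":[-0.0032,-0.0365,0],"dr":[0,0,0],"grip":0.034},
  ],
)

```text
time_s: 9.53
eef_pos: [448.3, 7.8, 69.0]
tool_rot: [0.001, 0.056, 0.998, -0.0]
ft_force: [0.3, -0.2, -1.3]
opening: 42.1
grasp_force: 30.0
```

drive_tool(
  moves=[
    {"travel":[0,0,0],"dr":[0,0,0],"grip":0.034},
    {"travel":[0,0,0],"dr":[0,0,0],"grip":0.034},
    {"travel":[0,0,0],"dr":[0,0,0],"grip":0.034},
  ],
)

```text
time_s: 9.78
eef_pos: [448.7, 9.3, 68.6]
tool_rot: [0.0, 0.057, 0.998, 0.0]
ft_force: [0.9, -0.4, -0.9]
opening: 41.6
grasp_force: 30.0
```

```bash
sed -i 's/s\["opening"\].round(1)/round(s["opening"],1)/' h.py; python3 - <<'E'
from h import *
wrests('w2.png')
f=eyes.grab_frame("side");C=cloud(f);k=C[195:216,296:316];print('knob top z',np.percentile(k[...,2],90))
hsv=cv2.cvtColor(f["pixels"],cv2.COLOR_RGB2HSV);m=cv2.inRange(hsv,(8,90,60),(28,255,255))>0
m&=(C[...,1]<60)&(C[...,1]>-80)&(f["range_z"]>0)
P=C[m];y0=np.percentile(P[:,1],5);print(len(P),np.percentile(P,[2,50,98],axis=0).round())
for a in range(360,570,30):
    q=P[(P[:,0]>a)&(P[:,0]<a+30)]
    if len(q)>5: print(a,q[:,2].min().round(1),q[:,2].max().round(1))
E
```

```text
wrist px [552 191] xy 466 277 top 21 size 51x9 yaw -7.5
wrist px [280 239] xy 433 11 top 108 size 61x43 yaw -6.4
wrist px [389 318] xy 429 39 top 183 size 13x2 yaw -4.7
wrist px [317 354] xy 433 22 top 189 size 82x3 yaw 83.3
eef [448.7   9.3  68.6] open 41.6 grasp 29.99308705329895 f [ 0.9 -0.4 -0.9] t 9.7833
knob top z 175.94392740056978
641 [[401. -24.  85.]
 [484.  -8. 101.]
 [545.  23. 168.]]
390 83.7 165.3
420 84.1 165.2
450 83.2 188.3
480 83.7 169.3
510 83.0 110.7
540 84.3 110.9
```

drive_tool(
  moves=[
    {"travel":[0,0,-0.03],"dr":[0,0,0],"grip":0.034},
    {"travel":[0,0,-0.0275],"dr":[0,0,0],"grip":0.034},
    {"travel":[0.0177,-0.0022,0],"dr":[0,0,0],"grip":0.034},
    {"travel":[0.0177,-0.0022,0],"dr":[0,0,0],"grip":0.034},
    {"travel":[0.0177,-0.0022,0],"dr":[0,0,0],"grip":0.034},
    {"travel":[0.0177,-0.0022,0],"dr":[0,0,0],"grip":0.034},
    {"travel":[0,0,0],"dr":[0,0,0],"grip":0.034},
    {"travel":[0,0,0],"dr":[0,0,0],"grip":0.034},
  ],
)

```text
time_s: 10.55
eef_pos: [519.5, 1.7, 10.6]
tool_rot: [-0.0, 0.055, 0.998, 0.0]
ft_force: [-1.2, -0.3, -0.4]
opening: 41.1
grasp_force: 30.0
```

drive_tool(
  moves=[
    {"travel":[0,0,-0.003],"dr":[0,0,0],"grip":0.034},
    {"travel":[0,0,-0.002],"dr":[0,0,0],"grip":0.034},
    {"travel":[0,0,-0.001],"dr":[0,0,0],"grip":0.034},
    {"travel":[0,0,0],"dr":[0,0,0],"grip":0.034},
    {"travel":[0,0,0],"dr":[0,0,0],"grip":0.034},
  ],
)

```text
time_s: 10.97
eef_pos: [518.6, 0.7, 5.0]
tool_rot: [-0.0, 0.056, 0.998, 0.0]
ft_force: [-2.2, 1.6, 2.4]
opening: 41.5
grasp_force: 30.0
```

Contact reached. I release, back up while clear of the arm, and check how the rest lies.

drive_tool(
  moves=[
    {"travel":[0,0,0],"dr":[0,0,0],"grip":0.06},
    {"travel":[0,0,0],"dr":[0,0,0],"grip":0.06},
    {"travel":[0,0,0],"dr":[0,0,0],"grip":0.06},
    {"travel":[0,0,0],"dr":[0,0,0],"grip":0.06},
    {"travel":[0,0,0.03],"dr":[0,0,0],"grip":0.06},
    {"travel":[-0.02,0,0.03],"dr":[0,0,0],"grip":0},
    {"travel":[-0.02,0,0.035],"dr":[0,0,0],"grip":0},
    {"travel":[-0.02,0,0.035],"dr":[0,0,0],"grip":0},
  ],
)

```text
time_s: 11.63
eef_pos: [458.1, 0.3, 135.5]
tool_rot: [-0.001, 0.056, 0.998, 0.0]
ft_force: [0.2, -0.7, 0.2]
opening: 42.2
grasp_force: 0.0
```

drive_tool(
  moves=[
    {"travel":[0,0,0.03],"dr":[0,0,0],"grip":0},
    {"travel":[0,0,0],"dr":[0,0,0],"grip":0},
    {"travel":[0,0,0],"dr":[0,0,0],"grip":0},
    {"travel":[0,0,0],"dr":[0,0,0],"grip":0},
  ],
)

```text
time_s: 11.97
eef_pos: [459.3, 0.3, 164.3]
tool_rot: [-0.0, 0.056, 0.998, 0.0]
ft_force: [0.2, -0.8, -0.3]
opening: 15.7
grasp_force: 0.0
```

```bash
python3 - <<'E'
from h import *
wrests()
f=eyes.grab_frame("side");save('s3.png',cv2.resize(f["pixels"][180:280,240:360],(720,600),interpolation=cv2.INTER_CUBIC))
C=cloud(f);k=C[195:216,296:316];print('knob top z',np.percentile(k[...,2],90))
E
```

```text
wrist px [520 165] xy 455 296 top 29 size 80x46 yaw -7.6
wrist px [552 168] xy 462 369 top 23 size 79x16 yaw -6.3
wrist px [288 256] xy 520 1 top 44 size 95x41 yaw -7.3
wrist px [548 243] xy 574 370 top 28 size 83x32 yaw 15.2
wrist px [507 252] xy 568 284 top 29 size 82x44 yaw -1.3
wrist px [272 362] xy 443 0 top 285 size 82x3 yaw 83.1
eef [4.593e+02 3.000e-01 1.643e+02] open 15.7 grasp 0.0 f [ 0.2 -0.8 -0.3] t 11.9667
knob top z 175.6582990559525
```

View pics/s3.png

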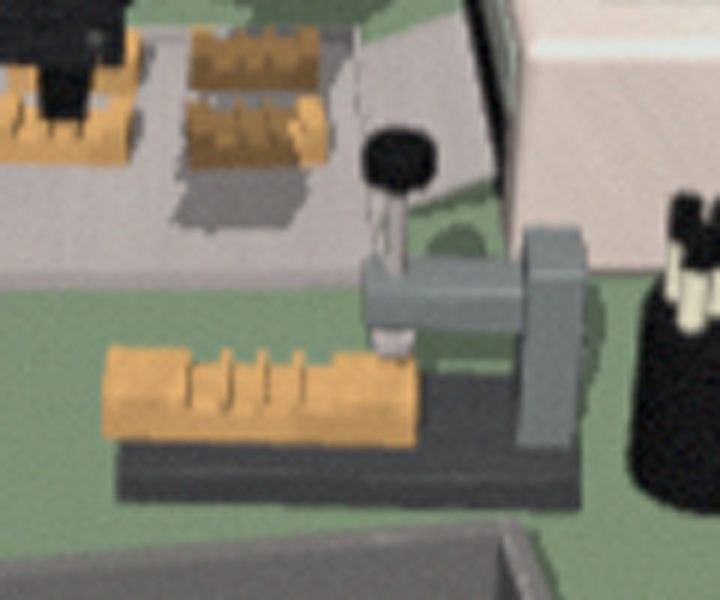

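The crop shows the long rest lying flat on the base, its end (417,400) past the foot (393,345), which is raised. Now I move over the knob and press down to a travel of about 20 mm.

drive_tool(
  moves=[
    {"travel":[0,0,0.012],"dr":[0,0,0],"grip":0},
    {"travel":[0.0298,-0.0019,0],"dr":[0,0,0],"grip":0},
    {"travel":[0.0298,-0.0019,0],"dr":[0,0,0],"grip":0},
    {"travel":[0.0298,-0.0019,0],"dr":[0,0,0],"grip":0},
    {"travel":[0.0298,-0.0019,0],"dr":[0,0,0],"grip":0},
    {"travel":[0.0298,-0.0019,0],"dr":[0,0,0],"grip":0},
    {"travel":[0,0,0],"dr":[0,0,0],"grip":0},
    {"travel":[0,0,0],"dr":[0,0,0],"grip":0},
  ],
)

```text
time_s: 12.73
eef_pos: [608.0, -9.2, 173.8]
tool_rot: [-0.002, 0.056, 0.998, 0.0]
ft_force: [-0.7, 0.0, -1.0]
opening: 0.3
grasp_force: 0.0
```

drive_tool(
  moves=[
    {"travel":[0,0,-0.02],"dr":[0,0,0],"grip":0},
    {"travel":[0,0,-0.008],"dr":[0,0,0],"grip":0},
    {"travel":[0,0,-0.006],"dr":[0,0,0],"grip":0},
    {"travel":[0,0,-0.005],"dr":[0,0,0],"grip":0},
    {"travel":[0,0,-0.004],"dr":[0,0,0],"grip":0},
    {"travel":[0,0,-0.003],"dr":[0,0,0],"grip":0},
    {"travel":[0,0,0],"dr":[0,0,0],"grip":0},
    {"travel":[0,0,0],"dr":[0,0,0],"grip":0},
  ],
)

```text
time_s: 13.4
eef_pos: [608.5, -9.3, 131.4]
tool_rot: [0.0, 0.056, 0.998, -0.0]
ft_force: [-2.5, 0.0, 1.9]
opening: 0.5
grasp_force: 1.4
```

drive_tool(
  moves=[
    {"travel":[0,0,-0.002],"dr":[0,0,0],"grip":0},
    {"travel":[0,0,-0.002],"dr":[0,0,0],"grip":0},
    {"travel":[0,0,-0.001],"dr":[0,0,0],"grip":0},
    {"travel":[0,0,0],"dr":[0,0,0],"grip":0},
    {"travel":[0,0,0],"dr":[0,0,0],"grip":0},
  ],
)

```text
time_s: 13.82
eef_pos: [608.9, -9.3, 126.1]
tool_rot: [0.0, 0.056, 0.998, -0.0]
ft_force: [-0.5, 1.3, 3.7]
opening: 0.2
grasp_force: 1.5
```

drive_tool(
  moves=[
    {"travel":[0,0,-0.001],"dr":[0,0,0],"grip":0},
    {"travel":[0,0,0],"dr":[0,0,0],"grip":0},
    {"travel":[0,0,0],"dr":[0,0,0],"grip":0},
  ],
)

```text
time_s: 14.07
eef_pos: [609.0, -9.3, 125.6]
tool_rot: [0.001, 0.056, 0.998, -0.0]
ft_force: [-0.5, 0.2, 5.7]
opening: 0.6
grasp_force: 2.9
```

drive_tool(
  moves=[
    {"travel":[0,0,-0.001],"dr":[0,0,0],"grip":0},
    {"travel":[0,0,0],"dr":[0,0,0],"grip":0},
    {"travel":[0,0,0],"dr":[0,0,0],"grip":0},
  ],
)

```text
time_s: 14.32
eef_pos: [609.0, -9.4, 125.6]
tool_rot: [0.001, 0.056, 0.998, -0.0]
ft_force: [-3.4, 1.5, 11.3]
opening: 0.5
grasp_force: 5.7
```

The foot is on the rest with about 8 N net. I hold it there for about 1.6 s.

drive_tool(
  moves=[
    {"travel":[0,0,0],"dr":[0,0,0],"grip":0},
    {"travel":[0,0,0],"dr":[0,0,0],"grip":0},
    {"travel":[0,0,0],"dr":[0,0,0],"grip":0},
    {"travel":[0,0,0],"dr":[0,0,0],"grip":0},
    {"travel":[0,0,0],"dr":[0,0,0],"grip":0},
    {"travel":[0,0,0],"dr":[0,0,0],"grip":0},
    {"travel":[0,0,0],"dr":[0,0,0],"grip":0},
    {"travel":[0,0,0],"dr":[0,0,0],"grip":0},
  ],
)

```text
time_s: 14.98
eef_pos: [609.0, -9.4, 125.6]
tool_rot: [0.001, 0.056, 0.998, -0.0]
ft_force: [-4.3, 1.1, 11.4]
opening: 0.1
grasp_force: 5.7
```

drive_tool(
  moves=[
    {"travel":[0,0,0],"dr":[0,0,0],"grip":0},
    {"travel":[0,0,0],"dr":[0,0,0],"grip":0},
    {"travel":[0,0,0],"dr":[0,0,0],"grip":0},
    {"travel":[0,0,0],"dr":[0,0,0],"grip":0},
    {"travel":[0,0,0],"dr":[0,0,0],"grip":0},
    {"travel":[0,0,0],"dr":[0,0,0],"grip":0},
    {"travel":[0,0,0],"dr":[0,0,0],"grip":0},
    {"travel":[0,0,0],"dr":[0,0,0],"grip":0},
  ],
)

```text
time_s: 15.65
eef_pos: [609.0, -9.3, 125.6]
tool_rot: [0.001, 0.056, 0.998, -0.0]
ft_force: [-4.6, 0.9, 11.0]
opening: 0.3
grasp_force: 5.7
```

drive_tool(
  moves=[
    {"travel":[0,0,0],"dr":[0,0,0],"grip":0},
    {"travel":[0,0,0],"dr":[0,0,0],"grip":0},
    {"travel":[0,0,0.01],"dr":[0,0,0],"grip":0},
    {"travel":[0,0,0.02],"dr":[0,0,0],"grip":0},
    {"travel":[0,0,0.03],"dr":[0,0,0],"grip":0},
    {"travel":[-0.034,0.004,0],"dr":[0,0,0],"grip":0.064},
    {"travel":[-0.034,0.004,0],"dr":[0,0,0],"grip":0.064},
    {"travel":[-0.03,0.0035,0],"dr":[0,0,0],"grip":0.064},
  ],
)

```text
time_s: 16.32
eef_pos: [509.1, 2.4, 184.0]
tool_rot: [-0.0, 0.056, 0.998, -0.0]
ft_force: [-0.5, -0.3, -0.6]
opening: 18.4
grasp_force: 0.0
```

drive_tool(
  moves=[
    {"travel":[0,0,0],"dr":[0,0,0],"grip":0.064},
    {"travel":[0,0,0],"dr":[0,0,0],"grip":0.064},
    {"travel":[0,0,0],"dr":[0,0,0],"grip":0.064},
  ],
)

```text
time_s: 16.57
eef_pos: [511.3, 2.0, 184.4]
tool_rot: [0.001, 0.056, 0.998, -0.0]
ft_force: [-0.8, -0.5, 0.5]
opening: 38.2
grasp_force: 0.0
```

```bash
python3 - <<'E'
from h import *
wrests()
f=eyes.grab_frame("side");C=cloud(f);k=C[195:216,296:316];print('knob top z',np.percentile(k[...,2],90))
E
```

```text
wrist px [509 121] xy 455 297 top 29 size 80x44 yaw -7.6
wrist px [548 128] xy 463 373 top 29 size 81x28 yaw -2.1
wrist px [280 221] xy 548 -3 top 44 size 150x43 yaw -6.7
wrist px [501 210] xy 568 285 top 29 size 81x44 yaw 0.4
wrist px [545 207] xy 574 378 top 29 size 81x42 yaw -3.3
wrist px [383 318] xy 492 31 top 299 size 13x2 yaw -6.3
wrist px [311 359] xy 496 13 top 305 size 82x3 yaw 83.3
eef [511.3   2.  184.4] open 38.2 grasp 0.0 f [-0.8 -0.5  0.5] t 16.5667
knob top z 175.75852151665848
```

drive_tool(
  moves=[
    {"travel":[0,0,0],"dr":[0,0,0],"grip":0.064},
    {"travel":[0,-0.0005,-0.038],"dr":[0,0,0],"grip":0.064},
    {"travel":[0,0,-0.038],"dr":[0,0,0],"grip":0.064},
    {"travel":[0,0,-0.038],"dr":[0,0,0],"grip":0.064},
    {"travel":[0,0,-0.038],"dr":[0,0,0],"grip":0.064},
    {"travel":[0,0,-0.02],"dr":[0,0,0],"grip":0.064},
    {"travel":[0,0,-0.011],"dr":[0,0,0],"grip":0.064},
    {"travel":[0,0,0],"dr":[0,0,0],"grip":0.064},
  ],
)

```text
time_s: 17.33
eef_pos: [508.9, 2.0, -1.7]
tool_rot: [-0.002, 0.056, 0.998, 0.0]
ft_force: [-0.4, 0.3, -0.6]
opening: 64.2
grasp_force: 0.0
```

drive_tool(
  moves=[
    {"travel":[0,0,0],"dr":[0,0,0],"grip":0.034},
    {"travel":[0,0,0],"dr":[0,0,0],"grip":0.034},
    {"travel":[0,0,0],"dr":[0,0,0],"grip":0.034},
    {"travel":[0,0,0],"dr":[0,0,0],"grip":0.034},
    {"travel":[0,0,0],"dr":[0,0,0],"grip":0.034},
    {"travel":[0,0,0],"dr":[0,0,0],"grip":0.034},
  ],
)

```text
time_s: 17.83
eef_pos: [512.1, 1.4, 2.7]
tool_rot: [0.002, 0.056, 0.998, -0.0]
ft_force: [-0.8, 0.2, 7.0]
opening: 41.4
grasp_force: 30.0
```

drive_tool(
  moves=[
    {"travel":[0,0,0.005],"dr":[0,0,0],"grip":0.034},
    {"travel":[-0.02,0.0023,0],"dr":[0,0,0],"grip":0.034},
    {"travel":[-0.02,0.0023,0],"dr":[0,0,0],"grip":0.034},
    {"travel":[-0.02,0.0023,0],"dr":[0,0,0],"grip":0.034},
    {"travel":[0,0,0.03],"dr":[0,0,0],"grip":0.034},
    {"travel":[0,0,0.03],"dr":[0,0,0],"grip":0.034},
    {"travel":[0,0,0.03],"dr":[0,0,0],"grip":0.034},
    {"travel":[0,0,0],"dr":[0,0,0],"grip":0.034},
  ],
)

```text
time_s: 18.5
eef_pos: [454.3, 7.8, 101.7]
tool_rot: [0.005, 0.056, 0.998, -0.001]
ft_force: [1.8, -0.2, 0.1]
opening: 41.7
grasp_force: 30.0
```

drive_tool(
  moves=[
    {"travel":[0.005,-0.038,0],"dr":[0,0,5],"grip":0.034},
    {"travel":[0.005,-0.038,0],"dr":[0,0,5],"grip":0.034},
    {"travel":[0.005,-0.038,0],"dr":[0,0,0],"grip":0.034},
    {"travel":[0.005,-0.038,0],"dr":[0,0,0],"grip":0.034},
    {"travel":[0.005,-0.038,0],"dr":[0,0,0],"grip":0.034},
    {"travel":[0.005,-0.038,0],"dr":[0,0,0],"grip":0.034},
    {"travel":[0,0,0],"dr":[0,0,0],"grip":0.034},
    {"travel":[0,0,0],"dr":[0,0,0],"grip":0.034},
  ],
)

```text
time_s: 19.17
eef_pos: [480.0, -220.9, 95.3]
tool_rot: [-0.0, -0.029, 1.0, 0.0]
ft_force: [-0.4, 0.1, -1.1]
opening: 41.6
grasp_force: 30.0
```

```bash
python3 - <<'E'
from h import *
wrests()
f=eyes.grab_frame("side");C=cloud(f);m=(C[...,2]>60)&(C[...,2]<70)&(C[...,0]>370)&(C[...,0]<680)&(C[...,1]<-130)&(C[...,1]>-480)
save('s4.png',f["pixels"])
k=C[195:216,296:316];print('knob top z',np.percentile(k[...,2],90))
hsv=cv2.cvtColor(f["pixels"],cv2.COLOR_RGB2HSV);m=cv2.inRange(hsv,(8,90,60),(28,255,255))>0
P=C[m&(C[...,1]<-180)&(f["range_z"]>0)]
for a in range(400,610,30):
    q=P[(P[:,0]>a)&(P[:,0]<a+30)]
    if len(q)>5: print(a,q[:,2].min().round(1),q[:,2].max().round(1))
print(np.percentile(P,[1,99],axis=0).round())
E
```

```text
wrist px [280 246] xy 469 -222 top 137 size 56x43 yaw 3.5
wrist px [171 319] xy 460 -250 top 210 size 13x2 yaw 1.8
wrist px [389 318] xy 456 -196 top 210 size 13x4 yaw 3.7
wrist px [317 354] xy 463 -211 top 216 size 83x3 yaw -86.5
eef [ 480.  -220.9   95.3] open 41.6 grasp 29.995468854904175 f [-0.4  0.1 -1.1] t 19.1667
knob top z 175.72568630677353
430 113.2 314.6
460 110.7 190.6
490 112.2 328.1
520 112.4 139.1
550 111.2 139.3
580 110.8 139.2
[[ 439. -301.  113.]
 [ 587. -192.  212.]]
```

View pics/s4.png

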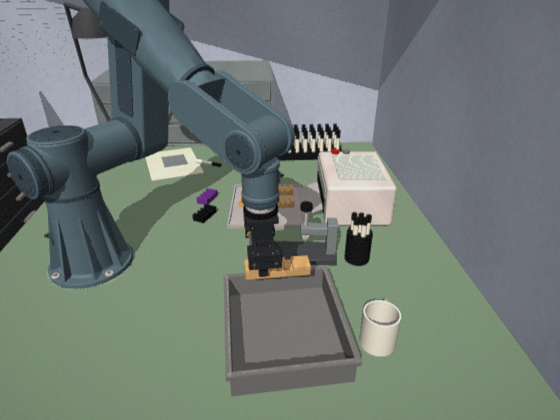

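The long rest (278,267) is held level above the tote's near-left strip, and the knob is up. I lower it, release and rise.

drive_tool(
  moves=[
    {"travel":[0.002,0,-0.035],"dr":[0,0,0],"grip":0.034},
    {"travel":[0,0,-0.035],"dr":[0,0,0],"grip":0.034},
    {"travel":[0,0,-0.02],"dr":[0,0,0],"grip":0.034},
    {"travel":[0,0,-0.01],"dr":[0,0,0],"grip":0.034},
    {"travel":[0,0,-0.005],"dr":[0,0,0],"grip":0.034},
    {"travel":[0,0,0],"dr":[0,0,0],"grip":0.034},
    {"travel":[0,0,0],"dr":[0,0,0],"grip":0.034},
  ],
)

```text
time_s: 19.85
eef_pos: [483.3, -219.3, -8.0]
tool_rot: [0.001, -0.032, 0.999, -0.0]
ft_force: [-0.3, -1.2, -0.4]
opening: 41.9
grasp_force: 30.0
```

drive_tool(
  moves=[
    {"travel":[0,0,0],"dr":[0,0,0],"grip":0.06},
    {"travel":[0,0,0],"dr":[0,0,0],"grip":0.06},
    {"travel":[0,0,0],"dr":[0,0,0],"grip":0.06},
    {"travel":[0,0,0],"dr":[0,0,0],"grip":0.06},
    {"travel":[0,0,0.035],"dr":[0,0,0],"grip":0.06},
    {"travel":[0,0,0.038],"dr":[0,0,0],"grip":0.06},
    {"travel":[0,0,0.038],"dr":[0,0,0],"grip":0.06},
    {"travel":[0,0,0.038],"dr":[0,0,0],"grip":0.06},
  ],
)

```text
time_s: 20.52
eef_pos: [482.1, -219.2, 141.7]
tool_rot: [-0.0, -0.031, 1.0, 0.0]
ft_force: [0.7, -0.8, 0.4]
opening: 60.2
grasp_force: 0.0
```

drive_tool(
  moves=[
    {"travel":[0,0,0.03],"dr":[0,0,0],"grip":0.06},
    {"travel":[0,0,0],"dr":[0,0,0],"grip":0.06},
    {"travel":[0,0,0],"dr":[0,0,0],"grip":0.06},
  ],
)

```text
time_s: 20.77
eef_pos: [483.8, -220.4, 172.4]
tool_rot: [0.002, -0.031, 1.0, -0.002]
ft_force: [-0.7, -0.0, -1.3]
opening: 59.7
grasp_force: 0.0
```

```bash
python3 - <<'E'
from h import *
wrests()
E
```

```text
wrist px [281 219] xy 520 -218 top 29 size 151x43 yaw 3.2
wrist px [139 316] xy 463 -259 top 287 size 13x3 yaw 4.1
wrist px [421 316] xy 459 -184 top 287 size 14x3 yaw 5.6
wrist px [348 356] xy 466 -201 top 293 size 82x3 yaw -86.5
eef [ 483.8 -220.4  172.4] open 59.7 grasp 0.0 f [-0.7 -0.  -1.3] t 20.7667
```

The long rest lies flat in the tote at (520,-218), yaw 3.2°. Next is the first short rest, at (569,286).

drive_tool(
  moves=[
    {"travel":[0.0061,0.0362,0.005],"dr":[0,0,-2.5],"grip":0.062},
    {"travel":[0.0061,0.0362,0],"dr":[0,0,0],"grip":0.062},
    {"travel":[0.0061,0.0362,0],"dr":[0,0,0],"grip":0.062},
    {"travel":[0.0061,0.0362,0],"dr":[0,0,0],"grip":0.062},
    {"travel":[0.0061,0.0362,0],"dr":[0,0,0],"grip":0.062},
    {"travel":[0.0061,0.0362,0],"dr":[0,0,0],"grip":0.062},
    {"travel":[0.0061,0.0362,0],"dr":[0,0,0],"grip":0.062},
    {"travel":[0.0061,0.0362,0],"dr":[0,0,0],"grip":0.062},
  ],
)

```text
time_s: 21.48
eef_pos: [529.7, 72.2, 172.5]
tool_rot: [-0.002, -0.009, 1.0, 0.0]
ft_force: [0.6, -0.6, 0.6]
opening: 62.0
grasp_force: 0.0
```

drive_tool(
  moves=[
    {"travel":[0.0061,0.0362,0],"dr":[0,0,0],"grip":0.062},
    {"travel":[0.0061,0.0362,0],"dr":[0,0,0],"grip":0.062},
    {"travel":[0.0061,0.0362,0],"dr":[0,0,0],"grip":0.062},
    {"travel":[0.0061,0.0362,0],"dr":[0,0,0],"grip":0.062},
    {"travel":[0.0061,0.0362,0],"dr":[0,0,0],"grip":0.062},
    {"travel":[0.0061,0.0362,0],"dr":[0,0,0],"grip":0.062},
    {"travel":[0,0,0],"dr":[0,0,0],"grip":0.062},
    {"travel":[0,0,0],"dr":[0,0,0],"grip":0.062},
  ],
)

```text
time_s: 22.15
eef_pos: [566.1, 288.8, 171.8]
tool_rot: [-0.002, -0.011, 1.0, -0.001]
ft_force: [0.0, -0.2, -0.3]
opening: 61.8
grasp_force: 0.0
```

```bash
python3 - <<'E'
from h import *
wrests()
E
```

```text
wrist px [291  81] xy 455 297 top 29 size 80x42 yaw -7.7
wrist px [375  94] xy 463 384 top 29 size 81x43 yaw -5.9
wrist px [497 163] xy 518 517 top 62 size 50x25 yaw -13.0
wrist px [277 192] xy 567 285 top 29 size 80x42 yaw 0.3
wrist px [366 200] xy 575 379 top 29 size 81x43 yaw -3.8
wrist px [424 315] xy 544 326 top 286 size 14x3 yaw 5.9
eef [566.1 288.8 171.8] open 61.8 grasp 0.0 f [ 0.  -0.2 -0.3] t 22.15
```

drive_tool(
  moves=[
    {"travel":[0.001,-0.0025,-0.038],"dr":[0,0,-0.8],"grip":0.062},
    {"travel":[0,0,-0.038],"dr":[0,0,0],"grip":0.062},
    {"travel":[0,0,-0.038],"dr":[0,0,0],"grip":0.062},
    {"travel":[0,0,-0.038],"dr":[0,0,0],"grip":0.062},
    {"travel":[0,0,-0.02],"dr":[0,0,0],"grip":0.062},
    {"travel":[0,0,-0.009],"dr":[0,0,0],"grip":0.062},
    {"travel":[0,0,0],"dr":[0,0,0],"grip":0.062},
    {"travel":[0,0,0],"dr":[0,0,0],"grip":0.034},
  ],
)

```text
time_s: 22.87
eef_pos: [569.3, 284.0, -5.7]
tool_rot: [-0.0, -0.002, 1.0, -0.0]
ft_force: [1.0, -0.3, 0.5]
opening: 57.7
grasp_force: 0.0
```

drive_tool(
  moves=[
    {"travel":[0,0,0],"dr":[0,0,0],"grip":0.034},
    {"travel":[0,0,0],"dr":[0,0,0],"grip":0.034},
    {"travel":[0,0,0],"dr":[0,0,0],"grip":0.034},
    {"travel":[0,0,0],"dr":[0,0,0],"grip":0.034},
    {"travel":[0,0,0],"dr":[0,0,0],"grip":0.034},
    {"travel":[0,0,0],"dr":[0,0,0],"grip":0.034},
  ],
)

```text
time_s: 23.37
eef_pos: [570.6, 285.3, -3.8]
tool_rot: [0.002, -0.002, 1.0, 0.0]
ft_force: [0.8, -2.4, 6.1]
opening: 41.1
grasp_force: 30.0
```

drive_tool(
  moves=[
    {"travel":[0,0,0.03],"dr":[0,0,0],"grip":0.034},
    {"travel":[0,0,0.038],"dr":[0,0,0],"grip":0.034},
    {"travel":[0,0,0.038],"dr":[0,0,0],"grip":0.034},
    {"travel":[0,0,0.038],"dr":[0,0,0],"grip":0.034},
    {"travel":[0,0,0.038],"dr":[0,0,0],"grip":0.034},
    {"travel":[0,0,0.01],"dr":[0,0,0],"grip":0.034},
    {"travel":[0,0,0],"dr":[0,0,0],"grip":0.034},
  ],
)

```text
time_s: 23.95
eef_pos: [571.5, 285.9, 191.3]
tool_rot: [0.004, -0.003, 1.0, 0.001]
ft_force: [0.5, -0.3, -1.4]
opening: 41.0
grasp_force: 30.0
```

drive_tool(
  moves=[
    {"travel":[0.0011,-0.02,0],"dr":[0,0,3],"grip":0.034},
    {"travel":[0.0011,-0.036,0],"dr":[0,0,0],"grip":0.034},
    {"travel":[0.0011,-0.036,0],"dr":[0,0,0],"grip":0.034},
    {"travel":[0.0011,-0.036,0],"dr":[0,0,0],"grip":0.034},
    {"travel":[0.0011,-0.036,0],"dr":[0,0,0],"grip":0.034},
    {"travel":[0.0011,-0.036,0],"dr":[0,0,0],"grip":0.034},
    {"travel":[0.0011,-0.036,0],"dr":[0,0,0],"grip":0.034},
    {"travel":[0.0011,-0.036,0],"dr":[0,0,0],"grip":0.034},
  ],
)

```text
time_s: 24.62
eef_pos: [576.0, 11.6, 183.4]
tool_rot: [-0.002, -0.029, 1.0, 0.0]
ft_force: [0.7, -0.7, -0.8]
opening: 40.9
grasp_force: 30.0
```

drive_tool(
  moves=[
    {"travel":[0.0011,-0.036,0],"dr":[0,0,0],"grip":0.034},
    {"travel":[0.0011,-0.036,0],"dr":[0,0,0],"grip":0.034},
    {"travel":[0.0011,-0.036,0],"dr":[0,0,0],"grip":0.034},
    {"travel":[0.0011,-0.036,0],"dr":[0,0,0],"grip":0.034},
    {"travel":[0.0011,-0.036,0],"dr":[0,0,0],"grip":0.034},
    {"travel":[0.0011,-0.036,0],"dr":[0,0,0],"grip":0.034},
    {"travel":[0.0011,-0.036,0],"dr":[0,0,0],"grip":0.034},
    {"travel":[0.0011,-0.036,0],"dr":[0,0,0],"grip":0.034},
  ],
)

```text
time_s: 25.28
eef_pos: [585.1, -275.9, 183.1]
tool_rot: [-0.002, -0.029, 1.0, 0.001]
ft_force: [0.3, 0.5, -1.2]
opening: 40.9
grasp_force: 30.0
```

drive_tool(
  moves=[
    {"travel":[0.001,-0.036,0],"dr":[0,0,0],"grip":0.034},
    {"travel":[0.001,-0.036,0],"dr":[0,0,0],"grip":0.034},
    {"travel":[0,-0.02,0],"dr":[0,0,0],"grip":0.034},
    {"travel":[0,0,0],"dr":[0,0,0],"grip":0.034},
    {"travel":[0,0,0],"dr":[0,0,0],"grip":0.034},
    {"travel":[0,0,0],"dr":[0,0,0],"grip":0.034},
  ],
)

```text
time_s: 25.78
eef_pos: [587.8, -365.5, 183.7]
tool_rot: [-0.001, -0.029, 1.0, 0.001]
ft_force: [-0.3, -0.2, -0.9]
opening: 41.2
grasp_force: 30.0
```

```bash
python3 - <<'E'
from h import *
wrests()
f=eyes.grab_frame("side");C=cloud(f)
hsv=cv2.cvtColor(f["pixels"],cv2.COLOR_RGB2HSV);m=cv2.inRange(hsv,(8,90,60),(28,255,255))>0
P=C[m&(C[...,1]<-330)&(C[...,2]>100)&(f["range_z"]>0)]
for a in range(520,650,20):
    q=P[(P[:,0]>a)&(P[:,0]<a+20)]
    if len(q)>5: print(a,q[:,2].min().round(1),q[:,2].max().round(1))
E
```

```text
wrist px [416 135] xy 519 -218 top 29 size 150x44 yaw 3.1
wrist px [279 240] xy 578 -366 top 217 size 66x43 yaw 3.5
wrist px [172 319] xy 567 -395 top 298 size 12x2 yaw 1.8
wrist px [388 318] xy 564 -340 top 299 size 13x2 yaw 2.9
wrist px [316 359] xy 571 -356 top 305 size 82x3 yaw -86.9
eef [ 587.8 -365.5  183.7] open 41.2 grasp 29.997125566005707 f [-0.3 -0.2 -0.9] t 25.7833
540 194.8 312.7
560 194.1 315.7
580 194.0 322.4
600 192.8 314.2
620 195.1 218.7
```

drive_tool(
  moves=[
    {"travel":[0.002,-0.0205,-0.02],"dr":[0,0,0],"grip":0.034},
    {"travel":[0,0,-0.038],"dr":[0,0,0],"grip":0.034},
    {"travel":[0,0,-0.038],"dr":[0,0,0],"grip":0.034},
    {"travel":[0,0,-0.038],"dr":[0,0,0],"grip":0.034},
    {"travel":[0,0,-0.03],"dr":[0,0,0],"grip":0.034},
    {"travel":[0,0,-0.015],"dr":[0,0,0],"grip":0.034},
    {"travel":[0,0,-0.007],"dr":[0,0,0],"grip":0.034},
    {"travel":[0,0,0],"dr":[0,0,0],"grip":0.034},
  ],
)

```text
time_s: 26.55
eef_pos: [590.2, -386.2, -1.2]
tool_rot: [-0.001, -0.029, 1.0, 0.001]
ft_force: [0.1, 0.8, -0.7]
opening: 41.2
grasp_force: 30.0
```

drive_tool(
  moves=[
    {"travel":[0,0,0],"dr":[0,0,0],"grip":0.034},
    {"travel":[0,0,0],"dr":[0,0,0],"grip":0.034},
  ],
)

```text
time_s: 26.72
eef_pos: [592.3, -388.8, 2.9]
tool_rot: [0.002, -0.029, 1.0, -0.002]
ft_force: [-0.9, 0.5, -0.2]
opening: 40.6
grasp_force: 30.0
```

drive_tool(
  moves=[
    {"travel":[0,0,0],"dr":[0,0,0],"grip":0.06},
    {"travel":[0,0,0],"dr":[0,0,0],"grip":0.06},
    {"travel":[0,0,0],"dr":[0,0,0],"grip":0.06},
    {"travel":[0,0,0],"dr":[0,0,0],"grip":0.06},
    {"travel":[0,0,0.038],"dr":[0,0,0],"grip":0.06},
    {"travel":[0,0,0.038],"dr":[0,0,0],"grip":0.06},
    {"travel":[0,0,0.038],"dr":[0,0,0],"grip":0.06},
    {"travel":[0,0,0.038],"dr":[0,0,0],"grip":0.06},
  ],
)

```text
time_s: 27.38
eef_pos: [590.2, -387.4, 153.6]
tool_rot: [-0.0, -0.028, 1.0, 0.0]
ft_force: [0.2, -1.0, -0.0]
opening: 59.6
grasp_force: 0.0
```

drive_tool(
  moves=[
    {"travel":[0,0,0.03],"dr":[0,0,0],"grip":0.062},
    {"travel":[0,0,0],"dr":[0,0,0],"grip":0.062},
    {"travel":[0,0,0],"dr":[0,0,0],"grip":0.062},
  ],
)

```text
time_s: 27.63
eef_pos: [591.7, -388.7, 185.4]
tool_rot: [0.002, -0.029, 1.0, -0.002]
ft_force: [0.3, 0.8, -0.4]
opening: 62.6
grasp_force: 0.0
```

```bash
python3 - <<'E'
from h import *
wrests()
E
```

```text
wrist px [435 133] xy 519 -218 top 29 size 150x44 yaw 3.3
wrist px [280 184] xy 589 -389 top 29 size 80x42 yaw 3.9
wrist px [135 316] xy 571 -428 top 300 size 14x2 yaw 3.4
wrist px [424 315] xy 567 -352 top 300 size 14x3 yaw 4.4
wrist px [351 356] xy 573 -368 top 306 size 82x3 yaw -86.7
eef [ 591.7 -388.7  185.4] open 62.6 grasp 0.0 f [ 0.3  0.8 -0.4] t 27.6333
```

drive_tool(
  moves=[
    {"travel":[-0.0008,0.0366,0],"dr":[0,0,-3.6],"grip":0.062},
    {"travel":[-0.0008,0.0366,0],"dr":[0,0,-3.5],"grip":0.062},
    {"travel":[-0.0008,0.0366,0],"dr":[0,0,0],"grip":0.062},
    {"travel":[-0.0008,0.0366,0],"dr":[0,0,0],"grip":0.062},
    {"travel":[-0.0008,0.0366,0],"dr":[0,0,0],"grip":0.062},
    {"travel":[-0.0008,0.0366,0],"dr":[0,0,0],"grip":0.062},
    {"travel":[-0.0008,0.0366,0],"dr":[0,0,0],"grip":0.062},
    {"travel":[-0.0008,0.0366,0],"dr":[0,0,0],"grip":0.062},
  ],
)

```text
time_s: 28.35
eef_pos: [582.2, -92.6, 179.3]
tool_rot: [-0.002, 0.034, 0.999, 0.001]
ft_force: [0.6, -0.2, -0.5]
opening: 61.9
grasp_force: 0.0
```

drive_tool(
  moves=[
    {"travel":[-0.0008,0.0366,0],"dr":[0,0,0],"grip":0.062},
    {"travel":[-0.0008,0.0366,0],"dr":[0,0,0],"grip":0.062},
    {"travel":[-0.0008,0.0366,0],"dr":[0,0,0],"grip":0.062},
    {"travel":[-0.0008,0.0366,0],"dr":[0,0,0],"grip":0.062},
    {"travel":[-0.0008,0.0366,0],"dr":[0,0,0],"grip":0.062},
    {"travel":[-0.0008,0.0366,0],"dr":[0,0,0],"grip":0.062},
    {"travel":[-0.0008,0.0366,0],"dr":[0,0,0],"grip":0.062},
    {"travel":[-0.0008,0.0366,0],"dr":[0,0,0],"grip":0.062},
  ],
)

```text
time_s: 29.02
eef_pos: [575.8, 199.6, 179.3]
tool_rot: [-0.002, 0.033, 0.999, -0.0]
ft_force: [0.7, 0.0, 0.9]
opening: 62.0
grasp_force: 0.0
```

drive_tool(
  moves=[
    {"travel":[-0.0008,0.0366,0],"dr":[0,0,0],"grip":0.062},
    {"travel":[-0.0008,0.0366,0],"dr":[0,0,0],"grip":0.062},
    {"travel":[-0.0008,0.0366,0],"dr":[0,0,0],"grip":0.062},
    {"travel":[-0.0008,0.0366,0],"dr":[0,0,0],"grip":0.062},
    {"travel":[-0.0008,0.036,0],"dr":[0,0,0],"grip":0.062},
    {"travel":[0,0,0],"dr":[0,0,0],"grip":0.062},
    {"travel":[0,0,0],"dr":[0,0,0],"grip":0.062},
    {"travel":[0,0,0],"dr":[0,0,0],"grip":0.062},
  ],
)

```text
time_s: 29.68
eef_pos: [572.5, 379.7, 179.5]
tool_rot: [-0.002, 0.033, 0.999, -0.001]
ft_force: [-0.4, -0.2, 0.1]
opening: 61.9
grasp_force: 0.0
```

drive_tool(
  moves=[
    {"travel":[0,0,0],"dr":[0,0,0],"grip":0.062},
    {"travel":[0,0,0],"dr":[0,0,0],"grip":0.062},
  ],
)

```text
time_s: 29.85
eef_pos: [573.8, 378.9, 181.3]
tool_rot: [-0.0, 0.034, 0.999, -0.0]
ft_force: [0.2, -0.8, 0.1]
opening: 61.9
grasp_force: 0.0
```

```bash
python3 - <<'E'
from h import *
wrests()
E
```

```text
wrist px [277  82] xy 463 384 top 29 size 81x42 yaw -5.6
wrist px [194  83] xy 455 297 top 29 size 80x43 yaw -7.5
wrist px [418 134] xy 520 517 top 62 size 52x25 yaw -7.0
wrist px [281 189] xy 574 379 top 29 size 79x42 yaw -4.3
wrist px [425 315] xy 554 418 top 296 size 12x3 yaw -3.1
eef [573.8 378.9 181.3] open 61.9 grasp 0.0 f [ 0.2 -0.8  0.1] t 29.85
```

drive_tool(
  moves=[
    {"travel":[0,0,-0.038],"dr":[0,0,0],"grip":0.062},
    {"travel":[0,0,-0.038],"dr":[0,0,0],"grip":0.062},
    {"travel":[0,0,-0.038],"dr":[0,0,0],"grip":0.062},
    {"travel":[0,0,-0.038],"dr":[0,0,0],"grip":0.062},
    {"travel":[0,0,-0.02],"dr":[0,0,0],"grip":0.062},
    {"travel":[0,0,-0.012],"dr":[0,0,0],"grip":0.062},
    {"travel":[0,0,-0.008],"dr":[0,0,0],"grip":0.062},
    {"travel":[0,0,0],"dr":[0,0,0],"grip":0.062},
  ],
)

```text
time_s: 30.57
eef_pos: [573.5, 379.7, -11.0]
tool_rot: [-0.001, 0.034, 0.999, -0.0]
ft_force: [0.2, -0.9, 0.1]
opening: 62.1
grasp_force: 0.0
```

drive_tool(
  moves=[
    {"travel":[0,0,0],"dr":[0,0,0],"grip":0.034},
    {"travel":[0,0,0],"dr":[0,0,0],"grip":0.034},
    {"travel":[0,0,0],"dr":[0,0,0],"grip":0.034},
    {"travel":[0,0,0],"dr":[0,0,0],"grip":0.034},
    {"travel":[0,0,0],"dr":[0,0,0],"grip":0.034},
    {"travel":[0,0,0],"dr":[0,0,0],"grip":0.034},
  ],
)

```text
time_s: 31.07
eef_pos: [575.1, 381.1, -8.0]
tool_rot: [0.002, 0.033, 0.999, 0.001]
ft_force: [-0.5, -0.3, 7.4]
opening: 41.5
grasp_force: 30.0
```

drive_tool(
  moves=[
    {"travel":[0,0,0.03],"dr":[0,0,0],"grip":0.034},
    {"travel":[0,0,0.038],"dr":[0,0,0],"grip":0.034},
    {"travel":[0,0,0.038],"dr":[0,0,0],"grip":0.034},
    {"travel":[0,0,0.038],"dr":[0,0,0],"grip":0.034},
    {"travel":[0,0,0.038],"dr":[0,0,0],"grip":0.034},
    {"travel":[0,0,0.01],"dr":[0,0,0],"grip":0.034},
    {"travel":[0,0,0],"dr":[0,0,0],"grip":0.034},
    {"travel":[0,0,0],"dr":[0,0,0],"grip":0.034},
  ],
)

```text
time_s: 31.73
eef_pos: [573.5, 380.5, 181.7]
tool_rot: [0.0, 0.033, 0.999, 0.0]
ft_force: [0.4, 0.2, -1.5]
opening: 41.4
grasp_force: 30.0
```

drive_tool(
  moves=[
    {"travel":[0.0006,-0.035,0],"dr":[0,0,3.6],"grip":0.034},
    {"travel":[0.0006,-0.036,0],"dr":[0,0,3.6],"grip":0.034},
    {"travel":[0.0006,-0.036,0],"dr":[0,0,0],"grip":0.034},
    {"travel":[0.0006,-0.036,0],"dr":[0,0,0],"grip":0.034},
    {"travel":[0.0006,-0.036,0],"dr":[0,0,0],"grip":0.034},
    {"travel":[0.0006,-0.036,0],"dr":[0,0,0],"grip":0.034},
    {"travel":[0.0006,-0.036,0],"dr":[0,0,0],"grip":0.034},
    {"travel":[0.0006,-0.036,0],"dr":[0,0,0],"grip":0.034},
  ],
)

```text
time_s: 32.4
eef_pos: [576.2, 91.9, 178.3]
tool_rot: [-0.003, -0.029, 1.0, 0.0]
ft_force: [0.7, -0.1, -1.2]
opening: 41.3
grasp_force: 30.0
```

drive_tool(
  moves=[
    {"travel":[0.0006,-0.036,0],"dr":[0,0,0],"grip":0.034},
    {"travel":[0.0006,-0.036,0],"dr":[0,0,0],"grip":0.034},
    {"travel":[0.0006,-0.036,0],"dr":[0,0,0],"grip":0.034},
    {"travel":[0.0006,-0.036,0],"dr":[0,0,0],"grip":0.034},
    {"travel":[0.0006,-0.036,0],"dr":[0,0,0],"grip":0.034},
    {"travel":[0.0006,-0.036,0],"dr":[0,0,0],"grip":0.034},
    {"travel":[0.0006,-0.036,0],"dr":[0,0,0],"grip":0.034},
    {"travel":[0.0006,-0.036,0],"dr":[0,0,0],"grip":0.034},
  ],
)

```text
time_s: 33.07
eef_pos: [581.2, -195.3, 178.1]
tool_rot: [-0.002, -0.029, 1.0, 0.002]
ft_force: [0.9, 1.1, 0.1]
opening: 41.4
grasp_force: 30.0
```

drive_tool(
  moves=[
    {"travel":[0.0006,-0.036,0],"dr":[0,0,0],"grip":0.034},
    {"travel":[0.0006,-0.036,0],"dr":[0,0,0],"grip":0.034},
    {"travel":[0.0006,-0.035,0],"dr":[0,0,0],"grip":0.034},
    {"travel":[0,0,0],"dr":[0,0,0],"grip":0.034},
    {"travel":[0,0,0],"dr":[0,0,0],"grip":0.034},
    {"travel":[0,0,0],"dr":[0,0,0],"grip":0.034},
    {"travel":[0,0,0],"dr":[0,0,0],"grip":0.034},
  ],
)

```text
time_s: 33.65
eef_pos: [584.4, -299.7, 180.0]
tool_rot: [-0.001, -0.03, 1.0, 0.001]
ft_force: [-0.2, 0.3, -0.2]
opening: 41.6
grasp_force: 30.0
```

```bash
python3 - <<'E'
from h import *
wrests()
E
```

```text
wrist px [361 133] xy 519 -218 top 29 size 150x43 yaw 3.3
wrist px [196 188] xy 589 -389 top 29 size 81x43 yaw 3.9
wrist px [279 244] xy 570 -301 top 217 size 52x43 yaw 3.3
wrist px [171 319] xy 564 -329 top 295 size 13x2 yaw 4.4
wrist px [388 318] xy 561 -274 top 295 size 14x2 yaw 5.1
wrist px [316 359] xy 568 -290 top 301 size 83x3 yaw -86.5
eef [ 584.4 -299.7  180. ] open 41.6 grasp 29.999772906303406 f [-0.2  0.3 -0.2] t 33.65
```

Above slot A with the rest held level. I lower by 186 mm, release and rise.

drive_tool(
  moves=[
    {"travel":[0,-0.001,-0.038],"dr":[0,0,0],"grip":0.034},
    {"travel":[0,0,-0.038],"dr":[0,0,0],"grip":0.034},
    {"travel":[0,0,-0.038],"dr":[0,0,0],"grip":0.034},
    {"travel":[0,0,-0.034],"dr":[0,0,0],"grip":0.034},
    {"travel":[0,0,-0.02],"dr":[0,0,0],"grip":0.034},
    {"travel":[0,0,-0.012],"dr":[0,0,0],"grip":0.034},
    {"travel":[0,0,-0.006],"dr":[0,0,0],"grip":0.034},
    {"travel":[0,0,0],"dr":[0,0,0],"grip":0.034},
  ],
)

```text
time_s: 34.37
eef_pos: [585.0, -301.5, -4.8]
tool_rot: [-0.0, -0.03, 1.0, 0.0]
ft_force: [0.3, 0.4, -0.9]
opening: 41.4
grasp_force: 30.0
```

drive_tool(
  moves=[
    {"travel":[0,0,-0.001],"dr":[0,0,0],"grip":0.034},
    {"travel":[0,0,0],"dr":[0,0,0],"grip":0.034},
    {"travel":[0,0,0],"dr":[0,0,0],"grip":0.034},
  ],
)

```text
time_s: 34.62
eef_pos: [586.3, -303.3, -3.1]
tool_rot: [0.001, -0.029, 1.0, -0.001]
ft_force: [-1.4, 0.8, -1.0]
opening: 41.3
grasp_force: 30.0
```

drive_tool(
  moves=[
    {"travel":[0,0,0],"dr":[0,0,0],"grip":0.06},
    {"travel":[0,0,0],"dr":[0,0,0],"grip":0.06},
    {"travel":[0,0,0],"dr":[0,0,0],"grip":0.06},
    {"travel":[0,0,0],"dr":[0,0,0],"grip":0.06},
    {"travel":[0,0,0.038],"dr":[0,0,0],"grip":0.06},
    {"travel":[0,0,0.038],"dr":[0,0,0],"grip":0.06},
    {"travel":[0,0,0.038],"dr":[0,0,0],"grip":0.06},
    {"travel":[0,0,0.038],"dr":[0,0,0],"grip":0.06},
  ],
)

```text
time_s: 35.28
eef_pos: [584.7, -302.3, 148.4]
tool_rot: [-0.0, -0.029, 1.0, 0.0]
ft_force: [0.4, -0.4, -0.3]
opening: 60.0
grasp_force: 0.0
```

drive_tool(
  moves=[
    {"travel":[0,0,0.034],"dr":[0,0,0],"grip":0.062},
    {"travel":[0,0,0],"dr":[0,0,0],"grip":0.062},
    {"travel":[0,0,0],"dr":[0,0,0],"grip":0.062},
    {"travel":[0,0,0],"dr":[0,0,0],"grip":0.062},
  ],
)

```text
time_s: 35.62
eef_pos: [584.7, -302.3, 180.4]
tool_rot: [-0.0, -0.029, 1.0, 0.0]
ft_force: [0.9, 0.5, -1.0]
opening: 62.4
grasp_force: 0.0
```

```bash
python3 - <<'E'
from h import *
wrests()
E
```

```text
wrist px [364 132] xy 519 -218 top 30 size 151x43 yaw 3.2
wrist px [199 188] xy 589 -389 top 29 size 80x43 yaw 3.7
wrist px [279 189] xy 585 -304 top 29 size 79x42 yaw 3.3
wrist px [424 315] xy 560 -266 top 295 size 14x3 yaw 5.0
wrist px [136 316] xy 565 -342 top 295 size 14x3 yaw 3.7
wrist px [351 356] xy 567 -282 top 302 size 82x4 yaw -87.4
eef [ 584.7 -302.3  180.4] open 62.4 grasp 0.0 f [ 0.9  0.5 -1. ] t 35.6167
```

drive_tool(
  moves=[
    {"travel":[-0.0076,0.0353,0],"dr":[0,0,-5.5],"grip":0.062},
    {"travel":[-0.0076,0.0353,0],"dr":[0,0,-5.4],"grip":0.062},
    {"travel":[-0.0076,0.0353,0],"dr":[0,0,0],"grip":0.062},
    {"travel":[-0.0076,0.0353,0],"dr":[0,0,0],"grip":0.062},
    {"travel":[-0.0076,0.0353,0],"dr":[0,0,0],"grip":0.062},
    {"travel":[-0.0076,0.0353,0],"dr":[0,0,0],"grip":0.062},
    {"travel":[-0.0076,0.0353,0],"dr":[0,0,0],"grip":0.062},
    {"travel":[-0.0076,0.0353,0],"dr":[0,0,0],"grip":0.062},
  ],
)

```text
time_s: 36.33
eef_pos: [522.3, -18.3, 178.7]
tool_rot: [-0.002, 0.066, 0.998, 0.0]
ft_force: [0.2, 0.3, -0.6]
opening: 61.8
grasp_force: 0.0
```

drive_tool(
  moves=[
    {"travel":[-0.0076,0.0353,0],"dr":[0,0,0],"grip":0.062},
    {"travel":[-0.0076,0.0353,0],"dr":[0,0,0],"grip":0.062},
    {"travel":[-0.0076,0.0353,0],"dr":[0,0,0],"grip":0.062},
    {"travel":[-0.0076,0.0353,0],"dr":[0,0,0],"grip":0.062},
    {"travel":[-0.0076,0.0353,0],"dr":[0,0,0],"grip":0.062},
    {"travel":[-0.0076,0.0353,0],"dr":[0,0,0],"grip":0.062},
    {"travel":[-0.0076,0.0353,0],"dr":[0,0,0],"grip":0.062},
    {"travel":[-0.0076,0.0353,0],"dr":[0,0,0],"grip":0.062},
  ],
)

```text
time_s: 37.0
eef_pos: [461.5, 263.5, 178.8]
tool_rot: [-0.002, 0.066, 0.998, -0.001]
ft_force: [1.3, -0.1, -0.0]
opening: 61.9
grasp_force: 0.0
```

drive_tool(
  moves=[
    {"travel":[-0.0076,0.0345,0],"dr":[0,0,0],"grip":0.062},
    {"travel":[0,0,0],"dr":[0,0,0],"grip":0.062},
    {"travel":[0,0,0],"dr":[0,0,0],"grip":0.062},
    {"travel":[0,0,0],"dr":[0,0,0],"grip":0.062},
    {"travel":[0,0,0],"dr":[0,0,0],"grip":0.062},
  ],
)

```text
time_s: 37.42
eef_pos: [455.7, 295.5, 179.9]
tool_rot: [-0.001, 0.066, 0.998, -0.001]
ft_force: [-0.2, -0.4, -0.6]
opening: 62.0
grasp_force: 0.0
```

```bash
python3 - <<'E'
from h import *
wrests()
E
```

```text
wrist px [363 185] xy 463 384 top 29 size 81x43 yaw -6.1
wrist px [281 187] xy 455 297 top 29 size 80x42 yaw -7.6
wrist px [485 225] xy 514 519 top 62 size 50x25 yaw -31.9
wrist px [425 315] xy 439 336 top 295 size 12x2 yaw -8.1
eef [455.7 295.5 179.9] open 62.0 grasp 0.0 f [-0.2 -0.4 -0.6] t 37.4167
```

drive_tool(
  moves=[
    {"travel":[-0.0005,0.001,-0.038],"dr":[0,0,0],"grip":0.062},
    {"travel":[0,0,-0.038],"dr":[0,0,0],"grip":0.062},
    {"travel":[0,0,-0.038],"dr":[0,0,0],"grip":0.062},
    {"travel":[0,0,-0.038],"dr":[0,0,0],"grip":0.062},
    {"travel":[0,0,-0.02],"dr":[0,0,0],"grip":0.062},
    {"travel":[0,0,-0.012],"dr":[0,0,0],"grip":0.062},
    {"travel":[0,0,-0.008],"dr":[0,0,0],"grip":0.062},
    {"travel":[0,0,0],"dr":[0,0,0],"grip":0.062},
  ],
)

```text
time_s: 38.13
eef_pos: [455.2, 296.8, -12.0]
tool_rot: [-0.001, 0.066, 0.998, -0.0]
ft_force: [-0.0, 0.6, -0.1]
opening: 62.1
grasp_force: 0.0
```

drive_tool(
  moves=[
    {"travel":[0,0,0],"dr":[0,0,0],"grip":0.034},
    {"travel":[0,0,0],"dr":[0,0,0],"grip":0.034},
    {"travel":[0,0,0],"dr":[0,0,0],"grip":0.034},
    {"travel":[0,0,0],"dr":[0,0,0],"grip":0.034},
    {"travel":[0,0,0],"dr":[0,0,0],"grip":0.034},
    {"travel":[0,0,0],"dr":[0,0,0],"grip":0.034},
  ],
)

```text
time_s: 38.63
eef_pos: [456.7, 298.2, -9.5]
tool_rot: [0.001, 0.066, 0.998, 0.0]
ft_force: [0.1, -1.5, 6.5]
opening: 41.6
grasp_force: 30.0
```

drive_tool(
  moves=[
    {"travel":[0,0,0.03],"dr":[0,0,0],"grip":0.034},
    {"travel":[0,0,0.038],"dr":[0,0,0],"grip":0.034},
    {"travel":[0,0,0.038],"dr":[0,0,0],"grip":0.034},
    {"travel":[0,0,0.038],"dr":[0,0,0],"grip":0.034},
    {"travel":[0,0,0.038],"dr":[0,0,0],"grip":0.034},
    {"travel":[0,0,0.01],"dr":[0,0,0],"grip":0.034},
    {"travel":[0,0,0],"dr":[0,0,0],"grip":0.034},
    {"travel":[0,0,0],"dr":[0,0,0],"grip":0.034},
  ],
)

```text
time_s: 39.3
eef_pos: [455.3, 297.8, 180.9]
tool_rot: [0.0, 0.066, 0.998, 0.0]
ft_force: [-0.9, 0.2, -1.4]
opening: 41.8
grasp_force: 30.0
```

drive_tool(
  moves=[
    {"travel":[0.0007,-0.0363,0],"dr":[0,0,5.5],"grip":0.034},
    {"travel":[0.0007,-0.0363,0],"dr":[0,0,5.4],"grip":0.034},
    {"travel":[0.0007,-0.0363,0],"dr":[0,0,0],"grip":0.034},
    {"travel":[0.0007,-0.0363,0],"dr":[0,0,0],"grip":0.034},
    {"travel":[0.0007,-0.0363,0],"dr":[0,0,0],"grip":0.034},
    {"travel":[0.0007,-0.0363,0],"dr":[0,0,0],"grip":0.034},
    {"travel":[0.0007,-0.0363,0],"dr":[0,0,0],"grip":0.034},
    {"travel":[0.0007,-0.0363,0],"dr":[0,0,0],"grip":0.034},
  ],
)

```text
time_s: 39.97
eef_pos: [458.8, 6.2, 178.1]
tool_rot: [-0.002, -0.03, 1.0, 0.001]
ft_force: [1.9, -0.6, -0.3]
opening: 41.3
grasp_force: 30.0
```

drive_tool(
  moves=[
    {"travel":[0.0007,-0.0363,0],"dr":[0,0,0],"grip":0.034},
    {"travel":[0.0007,-0.0363,0],"dr":[0,0,0],"grip":0.034},
    {"travel":[0.0007,-0.0363,0],"dr":[0,0,0],"grip":0.034},
    {"travel":[0.0007,-0.0363,0],"dr":[0,0,0],"grip":0.034},
    {"travel":[0.0007,-0.0363,0],"dr":[0,0,0],"grip":0.034},
    {"travel":[0.0007,-0.0363,0],"dr":[0,0,0],"grip":0.034},
    {"travel":[0.0007,-0.0363,0],"dr":[0,0,0],"grip":0.034},
    {"travel":[0.0007,-0.0363,0],"dr":[0,0,0],"grip":0.034},
  ],
)

```text
time_s: 40.63
eef_pos: [464.8, -283.6, 177.6]
tool_rot: [-0.002, -0.029, 1.0, 0.002]
ft_force: [0.8, 0.4, -1.0]
opening: 41.4
grasp_force: 30.0
```

drive_tool(
  moves=[
    {"travel":[0.0007,-0.0363,0],"dr":[0,0,0],"grip":0.034},
    {"travel":[0.0007,-0.0363,0],"dr":[0,0,0],"grip":0.034},
    {"travel":[0.0007,-0.0363,0],"dr":[0,0,0],"grip":0.034},
    {"travel":[0,0,0],"dr":[0,0,0],"grip":0.034},
    {"travel":[0,0,0],"dr":[0,0,0],"grip":0.034},
    {"travel":[0,0,0],"dr":[0,0,0],"grip":0.034},
    {"travel":[0,0,0],"dr":[0,0,0],"grip":0.034},
  ],
)

```text
time_s: 41.22
eef_pos: [468.2, -390.0, 179.2]
tool_rot: [-0.001, -0.03, 1.0, 0.001]
ft_force: [0.0, -0.4, -0.5]
opening: 41.9
grasp_force: 30.0
```

```bash
python3 - <<'E'
from h import *
wrests()
E
```

```text
wrist px [424 221] xy 492 -220 top 29 size 96x44 yaw 3.4
wrist px [280 243] xy 452 -391 top 218 size 52x44 yaw 3.6
wrist px [389 318] xy 444 -364 top 294 size 14x2 yaw 5.1
wrist px [317 359] xy 451 -381 top 300 size 82x3 yaw -86.6
eef [ 468.2 -390.   179.2] open 41.9 grasp 29.999756813049316 f [ 0.  -0.4 -0.5] t 41.2167
```

drive_tool(
  moves=[
    {"travel":[0,-0.001,-0.038],"dr":[0,0,0],"grip":0.034},
    {"travel":[0,0,-0.038],"dr":[0,0,0],"grip":0.034},
    {"travel":[0,0,-0.038],"dr":[0,0,0],"grip":0.034},
    {"travel":[0,0,-0.034],"dr":[0,0,0],"grip":0.034},
    {"travel":[0,0,-0.02],"dr":[0,0,0],"grip":0.034},
    {"travel":[0,0,-0.012],"dr":[0,0,0],"grip":0.034},
    {"travel":[0,0,-0.006],"dr":[0,0,0],"grip":0.034},
    {"travel":[0,0,0],"dr":[0,0,0],"grip":0.034},
  ],
)

```text
time_s: 41.93
eef_pos: [468.7, -392.0, -5.6]
tool_rot: [-0.0, -0.03, 1.0, 0.0]
ft_force: [-0.3, 0.7, -1.6]
opening: 42.0
grasp_force: 30.0
```

drive_tool(
  moves=[
    {"travel":[0,0,0],"dr":[0,0,0],"grip":0.034},
    {"travel":[0,0,0],"dr":[0,0,0],"grip":0.034},
    {"travel":[0,0,0],"dr":[0,0,0],"grip":0.034},
  ],
)

```text
time_s: 42.18
eef_pos: [469.7, -394.1, -3.2]
tool_rot: [0.001, -0.03, 1.0, -0.001]
ft_force: [-0.1, -0.3, 0.1]
opening: 41.6
grasp_force: 30.0
```

drive_tool(
  moves=[
    {"travel":[0,0,0],"dr":[0,0,0],"grip":0.06},
    {"travel":[0,0,0],"dr":[0,0,0],"grip":0.06},
    {"travel":[0,0,0],"dr":[0,0,0],"grip":0.06},
    {"travel":[0,0,0],"dr":[0,0,0],"grip":0.06},
    {"travel":[0,0,0.038],"dr":[0,0,0],"grip":0.06},
    {"travel":[0,0,0.038],"dr":[0,0,0],"grip":0.06},
    {"travel":[0,0,0.038],"dr":[0,0,0],"grip":0.06},
    {"travel":[0,0,0.038],"dr":[0,0,0],"grip":0.06},
  ],
)

```text
time_s: 42.85
eef_pos: [468.3, -392.6, 148.3]
tool_rot: [-0.0, -0.029, 1.0, 0.0]
ft_force: [0.6, -0.5, -0.4]
opening: 60.2
grasp_force: 0.0
```

drive_tool(
  moves=[
    {"travel":[0,0,0.034],"dr":[0,0,0],"grip":0.062},
    {"travel":[0,0,0],"dr":[0,0,0],"grip":0.062},
    {"travel":[0,0,0],"dr":[0,0,0],"grip":0.062},
    {"travel":[0,0,0],"dr":[0,0,0],"grip":0.062},
  ],
)

```text
time_s: 43.18
eef_pos: [468.3, -392.5, 180.2]
tool_rot: [-0.0, -0.029, 1.0, 0.0]
ft_force: [-0.0, 0.1, -0.6]
opening: 62.1
grasp_force: 0.0
```

```bash
python3 - <<'E'
from h import *
wrests()
E
```

```text
wrist px [278 187] xy 467 -395 top 29 size 80x42 yaw 3.4
wrist px [424 259] xy 445 -357 top 285 size 16x3 yaw 2.0
wrist px [277 280] xy 575 -390 top 29 size 52x42 yaw 4.5
wrist px [338 280] xy 571 -319 top 29 size 53x17 yaw 5.9
wrist px [135 316] xy 448 -432 top 295 size 15x2 yaw 0.4
wrist px [351 356] xy 451 -373 top 301 size 82x3 yaw -86.9
eef [ 468.3 -392.5  180.2] open 62.1 grasp 0.0 f [-0.   0.1 -0.6] t 43.1833
```

drive_tool(
  moves=[
    {"travel":[-0.0003,0.037,0],"dr":[0,0,-4.7],"grip":0.062},
    {"travel":[-0.0003,0.037,0],"dr":[0,0,-4.6],"grip":0.062},
    {"travel":[-0.0003,0.037,0],"dr":[0,0,0],"grip":0.062},
    {"travel":[-0.0003,0.037,0],"dr":[0,0,0],"grip":0.062},
    {"travel":[-0.0003,0.037,0],"dr":[0,0,0],"grip":0.062},
    {"travel":[-0.0003,0.037,0],"dr":[0,0,0],"grip":0.062},
    {"travel":[-0.0003,0.037,0],"dr":[0,0,0],"grip":0.062},
    {"travel":[-0.0003,0.037,0],"dr":[0,0,0],"grip":0.062},
  ],
)

```text
time_s: 43.9
eef_pos: [464.6, -94.7, 178.7]
tool_rot: [-0.002, 0.052, 0.999, 0.001]
ft_force: [0.7, -0.5, -0.3]
opening: 61.9
grasp_force: 0.0
```

drive_tool(
  moves=[
    {"travel":[-0.0003,0.037,0],"dr":[0,0,0],"grip":0.062},
    {"travel":[-0.0003,0.037,0],"dr":[0,0,0],"grip":0.062},
    {"travel":[-0.0003,0.037,0],"dr":[0,0,0],"grip":0.062},
    {"travel":[-0.0003,0.037,0],"dr":[0,0,0],"grip":0.062},
    {"travel":[-0.0003,0.037,0],"dr":[0,0,0],"grip":0.062},
    {"travel":[-0.0003,0.037,0],"dr":[0,0,0],"grip":0.062},
    {"travel":[-0.0003,0.037,0],"dr":[0,0,0],"grip":0.062},
    {"travel":[-0.0003,0.037,0],"dr":[0,0,0],"grip":0.062},
  ],
)

```text
time_s: 44.57
eef_pos: [462.1, 200.7, 178.8]
tool_rot: [-0.002, 0.052, 0.999, -0.0]
ft_force: [1.2, -0.5, 0.5]
opening: 62.0
grasp_force: 0.0
```

drive_tool(
  moves=[
    {"travel":[0,0.037,0],"dr":[0,0,0],"grip":0.062},
    {"travel":[0,0.037,0],"dr":[0,0,0],"grip":0.062},
    {"travel":[0,0.037,0],"dr":[0,0,0],"grip":0.062},
    {"travel":[0,0.037,0],"dr":[0,0,0],"grip":0.062},
    {"travel":[0,0.036,0],"dr":[0,0,0],"grip":0.062},
    {"travel":[0,0,0],"dr":[0,0,0],"grip":0.062},
    {"travel":[0,0,0],"dr":[0,0,0],"grip":0.062},
    {"travel":[0,0,0],"dr":[0,0,0],"grip":0.062},
  ],
)

```text
time_s: 45.23
eef_pos: [462.8, 382.2, 178.8]
tool_rot: [-0.002, 0.051, 0.999, -0.001]
ft_force: [-0.6, 0.0, 0.2]
opening: 61.8
grasp_force: 0.0
```

drive_tool(
  moves=[
    {"travel":[0,0,0],"dr":[0,0,0],"grip":0.062},
    {"travel":[0,0,0],"dr":[0,0,0],"grip":0.062},
  ],
)

```text
time_s: 45.4
eef_pos: [463.9, 381.6, 180.4]
tool_rot: [-0.0, 0.053, 0.999, -0.0]
ft_force: [0.4, -1.5, 0.8]
opening: 62.0
grasp_force: 0.0
```

```bash
python3 - <<'E'
from h import *
wrests()
E
```

```text
wrist px [282 187] xy 463 384 top 29 size 80x42 yaw -5.9
wrist px [420 231] xy 512 520 top 62 size 50x24 yaw -42.4
wrist px [425 315] xy 445 422 top 295 size 13x3 yaw -5.4
eef [463.9 381.6 180.4] open 62.0 grasp 0.0 f [ 0.4 -1.5  0.8] t 45.4
```

drive_tool(
  moves=[
    {"travel":[-0.001,0.002,-0.038],"dr":[0,0,0],"grip":0.062},
    {"travel":[0,0,-0.038],"dr":[0,0,0],"grip":0.062},
    {"travel":[0,0,-0.038],"dr":[0,0,0],"grip":0.062},
    {"travel":[0,0,-0.038],"dr":[0,0,0],"grip":0.062},
    {"travel":[0,0,-0.02],"dr":[0,0,0],"grip":0.062},
    {"travel":[0,0,-0.012],"dr":[0,0,0],"grip":0.062},
    {"travel":[0,0,-0.008],"dr":[0,0,0],"grip":0.062},
    {"travel":[0,0,0],"dr":[0,0,0],"grip":0.062},
  ],
)

```text
time_s: 46.12
eef_pos: [462.7, 384.4, -11.9]
tool_rot: [-0.001, 0.052, 0.999, -0.0]
ft_force: [-0.2, -0.4, 0.6]
opening: 61.7
grasp_force: 0.0
```

drive_tool(
  moves=[
    {"travel":[0,0,0],"dr":[0,0,0],"grip":0.034},
    {"travel":[0,0,0],"dr":[0,0,0],"grip":0.034},
    {"travel":[0,0,0],"dr":[0,0,0],"grip":0.034},
    {"travel":[0,0,0],"dr":[0,0,0],"grip":0.034},
    {"travel":[0,0,0],"dr":[0,0,0],"grip":0.034},
    {"travel":[0,0,0],"dr":[0,0,0],"grip":0.034},
  ],
)

```text
time_s: 46.62
eef_pos: [464.1, 385.7, -9.3]
tool_rot: [0.001, 0.052, 0.999, 0.001]
ft_force: [-0.9, -1.1, 6.9]
opening: 41.5
grasp_force: 30.0
```

drive_tool(
  moves=[
    {"travel":[0,0,0.03],"dr":[0,0,0],"grip":0.034},
    {"travel":[0,0,0.038],"dr":[0,0,0],"grip":0.034},
    {"travel":[0,0,0.038],"dr":[0,0,0],"grip":0.034},
    {"travel":[0,0,0.038],"dr":[0,0,0],"grip":0.034},
    {"travel":[0,0,0.038],"dr":[0,0,0],"grip":0.034},
    {"travel":[0,0,0.01],"dr":[0,0,0],"grip":0.034},
    {"travel":[0,0,0],"dr":[0,0,0],"grip":0.034},
    {"travel":[0,0,0],"dr":[0,0,0],"grip":0.034},
  ],
)

```text
time_s: 47.28
eef_pos: [462.8, 385.0, 180.8]
tool_rot: [0.0, 0.052, 0.999, 0.0]
ft_force: [-0.5, -0.1, -0.5]
opening: 41.8
grasp_force: 30.0
```

drive_tool(
  moves=[
    {"travel":[0,-0.0364,0],"dr":[0,0,4.7],"grip":0.034},
    {"travel":[0,-0.0364,0],"dr":[0,0,4.6],"grip":0.034},
    {"travel":[0,-0.0364,0],"dr":[0,0,0],"grip":0.034},
    {"travel":[0,-0.0364,0],"dr":[0,0,0],"grip":0.034},
    {"travel":[0,-0.0364,0],"dr":[0,0,0],"grip":0.034},
    {"travel":[0,-0.0364,0],"dr":[0,0,0],"grip":0.034},
    {"travel":[0,-0.0364,0],"dr":[0,0,0],"grip":0.034},
    {"travel":[0,-0.0364,0],"dr":[0,0,0],"grip":0.034},
  ],
)

```text
time_s: 47.95
eef_pos: [460.6, 92.4, 178.0]
tool_rot: [-0.003, -0.03, 1.0, 0.0]
ft_force: [1.1, 0.1, -1.5]
opening: 41.6
grasp_force: 30.0
```

drive_tool(
  moves=[
    {"travel":[0,-0.0364,0],"dr":[0,0,0],"grip":0.034},
    {"travel":[0,-0.0364,0],"dr":[0,0,0],"grip":0.034},
    {"travel":[0,-0.0364,0],"dr":[0,0,0],"grip":0.034},
    {"travel":[0,-0.0364,0],"dr":[0,0,0],"grip":0.034},
    {"travel":[0,-0.0364,0],"dr":[0,0,0],"grip":0.034},
    {"travel":[0,-0.0364,0],"dr":[0,0,0],"grip":0.034},
    {"travel":[0,-0.0364,0],"dr":[0,0,0],"grip":0.034},
    {"travel":[0,-0.0364,0],"dr":[0,0,0],"grip":0.034},
  ],
)

```text
time_s: 48.62
eef_pos: [461.0, -198.1, 177.9]
tool_rot: [-0.002, -0.029, 1.0, 0.002]
ft_force: [1.3, 0.2, -1.4]
opening: 41.6
grasp_force: 30.0
```

drive_tool(
  moves=[
    {"travel":[0,-0.0364,0],"dr":[0,0,0],"grip":0.034},
    {"travel":[0,-0.0364,0],"dr":[0,0,0],"grip":0.034},
    {"travel":[0,-0.0364,0],"dr":[0,0,0],"grip":0.034},
    {"travel":[0,0,0],"dr":[0,0,0],"grip":0.034},
    {"travel":[0,0,0],"dr":[0,0,0],"grip":0.034},
    {"travel":[0,0,0],"dr":[0,0,0],"grip":0.034},
    {"travel":[0,0,0],"dr":[0,0,0],"grip":0.034},
  ],
)

```text
time_s: 49.2
eef_pos: [462.3, -304.7, 179.3]
tool_rot: [-0.001, -0.03, 1.0, 0.001]
ft_force: [0.2, 0.3, 0.5]
opening: 42.1
grasp_force: 30.0
```

```bash
python3 - <<'E'
from h import *
wrests()
E
```

```text
wrist px [196 189] xy 467 -394 top 29 size 80x43 yaw 3.1
wrist px [356 226] xy 501 -219 top 29 size 114x43 yaw 3.1
wrist px [280 244] xy 447 -306 top 218 size 52x44 yaw 3.5
wrist px [171 319] xy 442 -334 top 294 size 14x2 yaw 5.4
wrist px [389 318] xy 439 -279 top 294 size 14x2 yaw 4.5
wrist px [317 359] xy 445 -295 top 300 size 82x3 yaw -86.3
eef [ 462.3 -304.7  179.3] open 42.1 grasp 29.999816715717316 f [0.2 0.3 0.5] t 49.2
```

drive_tool(
  moves=[
    {"travel":[0.001,-0.001,-0.038],"dr":[0,0,0],"grip":0.034},
    {"travel":[0,0,-0.038],"dr":[0,0,0],"grip":0.034},
    {"travel":[0,0,-0.038],"dr":[0,0,0],"grip":0.034},
    {"travel":[0,0,-0.034],"dr":[0,0,0],"grip":0.034},
    {"travel":[0,0,-0.02],"dr":[0,0,0],"grip":0.034},
    {"travel":[0,0,-0.012],"dr":[0,0,0],"grip":0.034},
    {"travel":[0,0,-0.006],"dr":[0,0,0],"grip":0.034},
    {"travel":[0,0,0],"dr":[0,0,0],"grip":0.034},
  ],
)

```text
time_s: 49.92
eef_pos: [463.8, -306.6, -5.6]
tool_rot: [-0.0, -0.03, 1.0, 0.0]
ft_force: [0.3, -0.2, -1.3]
opening: 41.9
grasp_force: 30.0
```

drive_tool(
  moves=[
    {"travel":[0,0,0],"dr":[0,0,0],"grip":0.034},
    {"travel":[0,0,0],"dr":[0,0,0],"grip":0.034},
    {"travel":[0,0,0],"dr":[0,0,0],"grip":0.034},
  ],
)

```text
time_s: 50.17
eef_pos: [464.9, -308.5, -3.4]
tool_rot: [0.001, -0.03, 1.0, -0.001]
ft_force: [0.2, 0.2, 0.3]
opening: 41.4
grasp_force: 30.0
```

drive_tool(
  moves=[
    {"travel":[0,0,0],"dr":[0,0,0],"grip":0.06},
    {"travel":[0,0,0],"dr":[0,0,0],"grip":0.06},
    {"travel":[0,0,0],"dr":[0,0,0],"grip":0.06},
    {"travel":[0,0,0],"dr":[0,0,0],"grip":0.06},
    {"travel":[0,0,0.038],"dr":[0,0,0],"grip":0.06},
    {"travel":[0,0,0.038],"dr":[0,0,0],"grip":0.06},
    {"travel":[0,0,0.038],"dr":[0,0,0],"grip":0.06},
    {"travel":[0,0,0.038],"dr":[0,0,0],"grip":0.06},
  ],
)

```text
time_s: 50.83
eef_pos: [463.5, -307.2, 148.4]
tool_rot: [-0.0, -0.029, 1.0, 0.0]
ft_force: [1.3, 0.1, -0.3]
opening: 60.2
grasp_force: 0.0
```

drive_tool(
  moves=[
    {"travel":[0,0.02,0.034],"dr":[0,0,0],"grip":0.062},
    {"travel":[0,0.036,0],"dr":[0,0,0],"grip":0.062},
    {"travel":[0,0.036,0],"dr":[0,0,0],"grip":0.062},
    {"travel":[0,0.036,0],"dr":[0,0,0],"grip":0.062},
    {"travel":[0,0.036,0],"dr":[0,0,0],"grip":0.062},
    {"travel":[0,0.036,0],"dr":[0,0,0],"grip":0.062},
    {"travel":[0,0.036,0],"dr":[0,0,0],"grip":0.062},
    {"travel":[0,0.036,0],"dr":[0,0,0],"grip":0.062},
  ],
)

```text
time_s: 51.5
eef_pos: [463.5, -33.9, 181.1]
tool_rot: [0.0, -0.029, 1.0, -0.0]
ft_force: [1.5, -0.2, -0.0]
opening: 62.3
grasp_force: 0.0
```

drive_tool(
  moves=[
    {"travel":[0,0.036,0],"dr":[0,0,0],"grip":0.062},
    {"travel":[0,0.036,0],"dr":[0,0,0],"grip":0.062},
    {"travel":[0,0.036,0],"dr":[0,0,0],"grip":0.062},
    {"travel":[0,0,0],"dr":[0,0,0],"grip":0.062},
    {"travel":[0,0,0],"dr":[0,0,0],"grip":0.062},
    {"travel":[0,0,0],"dr":[0,0,0],"grip":0.062},
    {"travel":[0,0,0],"dr":[0,0,0],"grip":0.062},
    {"travel":[0,0,0],"dr":[0,0,0],"grip":0.062},
  ],
)

```text
time_s: 52.17
eef_pos: [464.1, 71.1, 180.9]
tool_rot: [-0.0, -0.028, 1.0, -0.0]
ft_force: [-0.1, -0.3, -0.1]
opening: 62.1
grasp_force: 0.0
```

```bash
python3 - <<'E'
from h import *
f=eyes.grab_frame("top");rests(f);save('t9.png',f["pixels"])
g=eyes.grab_frame("side");C=cloud(g);k=C[195:216,296:316];print('knob top z',np.percentile(k[...,2],90))
print(sensors.observe()["eef_pos"])
E
```

```text
px [413. 229.] xy 463 -305 top 30 size 81x45 long axis yaw 4.6
px [443. 228.] xy 467 -391 top 30 size 82x46 long axis yaw 4.4
px [382. 209.] xy 520 -215 top 31 size 150x45 long axis yaw 3.9
px [412. 187.] xy 585 -300 top 30 size 81x46 long axis yaw 4.0
px [441. 186.] xy 588 -386 top 30 size 83x47 long axis yaw 4.4
knob top z 175.59605774828228
[464.03197996  71.24872105 180.88689508]
```

View pics/t9.png

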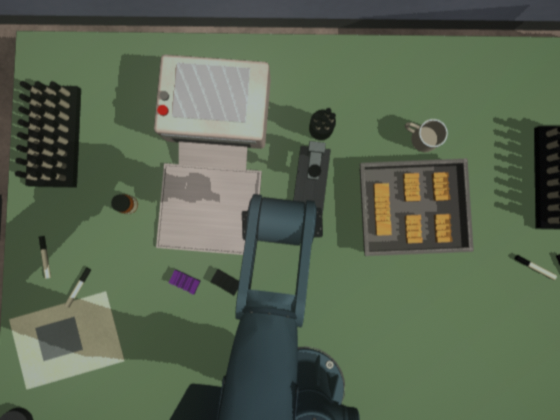

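The picture shows all five rests flat in the tote: the long one at (382,209) and the shorts at (412,187), (441,186), (413,229) and (443,228). The tray is empty, the knob is up, the bystanders are unmoved and the arm touches nothing.

```bash
python3 -c "
from bench import order
print(order.close_job())"
```

```text
the job is handed in; nothing more can be done
None
```

The job is handed in (the call returned no verdict): all five rests lie flat in the tote, the gauge was zeroed on its bare base and held on the long rest for over a second, its foot is back up, and the mug, marker pot and ink bottle were not touched.

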